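# Load the bench steriliser, let its lid down on the winch and clamp it

### The job

Put every instrument cassette that lies on the worktop flat into the steriliser pot, side by side. Then lift the winch pawl by its knob and let the crank turn back slowly under the lid's weight until the lid is fully shut and the pawl can drop back among the teeth; finally swing the wire bail up and over its dead centre so that it clamps the lid. Never let the lid run down on its own, and leave the dropper bottle and the needle carton alone.

Things in the scene. Friction and masses are not known exactly. Their poses are not given: they have to be found in the camera images.
- cassette0_mid (a point): loose steel instrument cassette 92 x 36 mm and 20 mm high, with a grey upright lifting block in the middle of its top, 28 mm long (along the cassette) x 14 mm wide x 24 mm high (whole height 44 mm), 0.15 kg. Point: its centre, 22 mm above its underside; x axis along its length, z up. Absent in some runs.
- cassette1_mid (a point): loose steel instrument cassette 92 x 36 mm and 20 mm high, with a grey upright lifting block in the middle of its top, 28 mm long (along the cassette) x 14 mm wide x 24 mm high (whole height 44 mm), 0.15 kg. Point: its centre, 22 mm above its underside; x axis along its length, z up. Absent in some runs.
- cassette2_mid (a point): loose steel instrument cassette 92 x 36 mm and 20 mm high, with a grey upright lifting block in the middle of its top, 28 mm long (along the cassette) x 14 mm wide x 24 mm high (whole height 44 mm), 0.15 kg. Point: its centre, 22 mm above its underside; x axis along its length, z up. Absent in some runs.
- cassette3_mid (a point): loose steel instrument cassette 92 x 36 mm and 20 mm high, with a grey upright lifting block in the middle of its top, 28 mm long (along the cassette) x 14 mm wide x 24 mm high (whole height 44 mm), 0.15 kg. Point: its centre, 22 mm above its underside; x axis along its length, z up. Absent in some runs.
- pot_floor (a point): centre of the inner floor (8 mm above the worktop) of the fixed steel pot, open at the top: inside 118 mm along its x, 208 mm along its y, walls 6 mm, rim 67 mm above this point; x points to the lid's hinge at the back, y to the winch's side. Its yaw is the whole unit's. Four cassettes fit side by side at 52 mm spacing along y, long side along x.
- crank_axis (a point): point on the vertical axis of the winch crank, at the height of the middle of the knob while the pawl is down; the winch housing is round, radius 71 mm, 85 mm high, and stands left of and in front of the pot
- knob_mid (a point): middle of the black upright crank knob, 23 mm in diameter and 32 mm long, 55 mm from the crank axis; the crank arm passes 8 mm below the knob. The knob turns freely on its spindle (so it can be led round with the hand's heading unchanged) and carries the pawl pin beneath it: lifting the knob lifts the pawl.
- pawl (a joint): lift of the knob and pawl pin, m: 0 down among the ratchet teeth, 0.012 the upper stop. Needs about 4 to 6 N upward (spring back down). The pin is clear of the 7 mm teeth above 0.006.
- crank (a joint): crank angle, rad: 0 when the lid is shut, about 14.4 to 15.3 with the lid open (over two turns). Seen from above it turns clockwise to let the lid down (value falls). With the pawl down it cannot turn clockwise; of the 20 teeth round the ring the pawl falls in at the next when the knob is let go. With the pawl lifted the lid's weight drives the crank, up to about 3 N at the knob.
- lid (a joint): opening of the heavy hinged lid, rad: 0 shut, about 1.5 open; geared to the crank, lid = 0.10 x crank, so it moves only with the crank. Hinged 90 mm behind the pot centre; while open it stands almost upright behind the pot, its free edge about 240 mm above the worktop. Shut, its top is 86 mm above the worktop.
- bail (a joint): angle of the wire bail, rad: 0 open, pointing forward from the front of the pot and a little (0.175 rad) down; grows as it swings up and back over the lid; 2.6 clamped on the lid's top. An over-centre spring resists up to 1.75 (at most about 5 N at the sleeve) and beyond that snaps it shut by itself.
- bail_grip (a point): centre of the black sleeve on the bail's cross-bar, 12 mm in diameter and 64 mm long, along the unit's y; turns freely on the wire; 62 mm from the bail's pivot
- bail_pivot (a point): point midway between the bail's two pivots at the front of the pot, 55 mm above the worktop; the pivot axis runs along the unit's y
- capsule_mixer: the tall fixed capsule mixer between the cassettes and the steriliser, 335 mm high, about 310 x 257 mm at its foot, set cornerwise with a corner towards the robot (about 0.17 m in front of its origin, the centre of its foot); go round in front of it
- drops: amber dropper bottle, 34 mm in diameter, 109 mm high, loose; to be left alone; origin at the centre of its underside
- carton: needle carton 45 x 95 x 52 mm, loose; to be left alone; origin at the centre of its underside

How it is judged:
By the outcome, as a careful person would: the job done as asked, in the order asked, and still so for the second after the job is handed in, with the robot touching nothing.
Of cassette0, cassette1, cassette2, cassette3 only 3 to 4 are there at a start; the rules pass over those that are not, and their reading is None.
At some moment in a run one of cassette0, cassette1, cassette2, cassette3 may be knocked a few centimetres aside while the robot is not near it.
Once in a run the grip may slacken for a moment while it holds something.
It also fails if it takes over 208 s, if anything falls off the work surface, if the arm or the gripper's body presses on something with over 40 N, if the wrist force passes 120 N, or if a joint passes its speed limit or range.

### The arm

A 7-joint arm with a two-finger parallel gripper is mounted at the origin on a cart in front of the work surface, level with it; the furniture and walls round the work are solid. World frame = base frame: x ahead of the robot, y to its left, z up, the work surface at z = 0. Lengths are in m, angles in rad, forces in N, time in s.
With the tool pointing down it reaches from about 0.4 to 0.85 m from the base axis. Payload 4.5 kg.
Tool frame: the origin (TCP) lies at the centre of the arm's flange, where the gripper is bolted on; the fingertips stand 166 mm ahead of it and the grasp point (between the pads) lies 147 mm ahead of it (r.grip_depth is the distance from the TCP to the grasp point, in m); z points along the fingers, y is the line along which they close (so a half turn about z gives the same grasp; the last joint's range is limited). The gripper opens to 88 mm and grips with 3 to 60 N. Pads are 18 mm wide; open, the fingers measure 123 mm over their backs; the gripper's body (75 mm by 187 mm) begins 45 mm behind the grasp point.
Start: joints at [-1.073, 0.689, -0.195, 1.565, 0.157, 0.902, -0.215], TCP at [0.28, 0.559, 0.405] pointing down, gripper open.
Joint ranges: [-3.01, 3.01], [-0.46, 2.08], [-1.47, 1.51], [0.13, 2.56], [-1, 4.14], [0.04, 2.09], [-2.66, 2.66]. Speed limits (rad/s): [2.57, 2.57, 3.14, 3.14, 3.14, 3.14, 3.14].

### API

Orientations are given as a unit quaternion [x, y, z, w].
In Python, from plant import status, cams, r, finder gives the robot as it stands.
- The arm moves only by the tool play_rows, never from a script. Its argument "rows" is a list of rows, each a list of 7 numbers: the opening in per cent of the stroke, from 0 (shut) to 100 (fully open), then the shift along the tool's x, y, z in m, then the turn, a rotation vector about the tool's x, y, z in degrees. A call has 1 to 8 rows; each row shifts and turns the commanded pose from where the row before left it, along the tool's axes as they then stand; what a row does not reach is not made up. A row lasts 1/8 s, in which the tool goes at most 62.5 mm and 10.7 degrees, less where a joint would pass 70% of its speed; a pose out of reach is approached as far as the arm can. A call with a gripper value outside its range is refused whole. The fingers move at their own pace and stop on an object; "grip_force" is the grip in N (left out, the last holds). Time passes only in rows, so rows that do not move let the fingers close. It gives the time, the measured TCP pose, the force, the opening and the grip force at its end, in the units of the state.
- status.get_state(): the state, without advancing time (a new reading comes with each control period).
- cams.snapshot(name): name is "side" or "top" or "wrist"; returns the picture (384x512x3 uint8, red, green, blue); there is no depth.
- cams.camera_params(name): a dict with "vfov" (degrees; the focal length in pixels is half the picture's height over the tangent of half this angle, whatever the lens; pixels are square), "cx", "cy" (the principal point, pixels), "R" (3x3) and "t" (3): a world point X has camera coordinates R X + t; the wrist camera has in their place "tool_from_camera" (4x4, takes a point from camera to tool coordinates, whose origin is the TCP and whose axes are the flange's). Camera axes: x right, y down, z forward; pixel columns grow to the right and rows downward; lengths in m; the calibration is good to about 2 mm. A picture is of the moment at which its call begins: read the wrist's pose just before it. camera_params takes no time and is no camera call.
- r.finish_job(): hands the job in; it is judged then, once.
Trained networks look in the newest picture that a camera, given by its name, has taken for a name from the list of things; names that differ only in an ending like _2 or _b are one class to them, and where a whole thing is asked for, a point or a joint stands for the part that bears it (a point fixed in the world has none). Each returns a list of dicts, best first, with "score" (0 to 1); they miss things now and then, are a little off and sometimes report something else, mostly with a low value. They report only what shows in the picture. A call takes as long as a camera call.
- finder.spot_in(camera, label): "at" ([x, y, z] in m, in the coordinates of the camera as it stood for that picture, good to about 4 mm: the middle of the surface that is visible of it).
- finder.regions_of(camera, label): "mask" (384x512 bool, what is visible of it).
The state is a dict: "clock": time; "q": joint angles; "qd": joint speeds; "joint_torque": joint torques, N m; "tool_pos": TCP position; "eef_rot": TCP orientation; "contact_force": force on the tool from outside, world axes, zero at the start; "moment": the same for the moment, N m; "opening": opening from 0.0 (shut) to 1.0 (fully open); "finger_force": force on a finger pad.
Only numpy, scipy, OpenCV 4.12 (cv2) and the standard library are available. Lean on these libraries where they do the work, as an engineer would, in place of code of your own. Each camera call takes 0.05 s, during which the arm holds its last target. There are 200 camera calls.

## Working session

There is one attempt and no reset: what is moved stays moved. The work goes in short steps, Python scripts to look and compute and a tool call to move; the robot and the scene stay as the last step left them, time stands still between calls to the robot, and variables do not carry over. Pictures are saved under pics/ and viewed, at most 14 in all, crops included, and the job is handed in when it is done.

Besides the shell and the picture viewer there is one more tool, called in YAML: its name, and indented under it one key for each argument. play_rows: Moves the arm, as the interface text tells. Its arguments: {"type":"object","properties":{"rows":{"type":"array","items":{"type":"array","items":{"type":"number"}}},"grip_force":{"type":"number"}},"required":["rows"]}

```bash
ls; mkdir -p pics; cat > h.py <<'E'
import numpy as np, cv2
from scipy.spatial.transform import Rotation as Ro
from plant import status, cams, r, finder
def snap(n,save=None):
    s=status.get_state(); im=cams.snapshot(n)
    if save: cv2.imwrite('pics/'+save,im[:,:,::-1])
    return s,im
def c2w(n,p,s):
    c=cams.camera_params(n); p=np.array(p)
    if n=='wrist':
        T=np.array(c['tool_from_camera']); q=T[:3,:3]@p+T[:3,3]
        return Ro.from_quat(s['eef_rot']).apply(q)+np.array(s['tool_pos'])
    return np.array(c['R']).T@(p-np.array(c['t']))
def spots(n,l,s):
    return [(round(d['score'],2),np.round(c2w(n,d['at'],s),4)) for d in finder.spot_in(n,l)]
def K(n):
    c=cams.camera_params(n); f=192/np.tan(np.radians(c['vfov'])/2); return f,c['cx'],c['cy']
def pix2plane(n,uv,z,s):
    "pixels -> world points at height z"
    f,cx,cy=K(n); uv=np.atleast_2d(np.array(uv,float))
    o=c2w(n,[0,0,0],s); out=[]
    for u,v in uv:
        d=c2w(n,[(u-cx)/f,(v-cy)/f,1],s)-o; out.append(o+d*(z-o[2])/d[2])
    return np.array(out)
E
python3 - <<'E'
from h import *
st=status.get_state(); print(st)
for n in ['top','side']:
    s,im=snap(n,n+'0.png')
    print(n,cams.camera_params(n))
    for l in ['cassette0_mid','knob_mid','bail_grip','pot_floor','crank_axis','capsule_mixer','drops','carton','lid']:
        try: print(l,spots(n,l,s))
        except Exception as e: print(l,e)
E
```

```text
pics
{'clock': 0.0, 'q': array([-1.07318204,  0.68998414, -0.19451035,  1.56632594,  0.15731924,
        0.90248662, -0.21511744]), 'qd': array([-0.00068811, -0.00068832, -0.00077669, -0.0001259 , -0.00065825,
        0.00048792, -0.00017706]), 'joint_torque': array([ 4.27562572e-04, -5.27561331e+01, -1.26690656e+00, -1.53422034e+01,
       -5.26556396e-02,  6.48273548e-03,  1.73860699e-04]), 'tool_pos': array([0.27948619, 0.55866994, 0.40391439]), 'eef_rot': array([ 2.29797986e-01,  9.73237929e-01, -8.95061480e-04, -1.36196030e-04]), 'contact_force': array([-0.39127992,  0.54949832,  0.02163895]), 'moment': array([ 0.03347076, -0.04275019, -0.04232156]), 'finger_force': 0.0, 'opening': 0.9980719467527185}
top {'vfov': 43.56699557329362, 'cx': 257.6278295021763, 'cy': 185.38899727674607, 'R': array([[ 0.10446289, -0.99451778,  0.0046777 ],
       [-0.97276592, -0.10315441, -0.2075708 ],
       [ 0.20691538,  0.01713314, -0.97820881]]), 't': array([0.04491493, 0.53633042, 1.53208826])}
cassette0_mid [(0.4, array([ 0.4386, -0.2995,  0.051 ]))]
knob_mid []
bail_grip [(0.48, array([ 0.43
[... 622 characters left out ...]
0.00971116, -0.83894733, -0.54412597]]), 't': array([0.54492169, 0.04029463, 1.44197981])}
cassette0_mid [(0.74, array([0.5597, 0.2554, 0.0202])), (0.27, array([ 0.4533, -0.0856,  0.073 ]))]
knob_mid [(0.46, array([ 0.4556, -0.1472,  0.141 ]))]
bail_grip []
pot_floor [(0.71, array([ 0.4507, -0.0893,  0.0751])), (0.41, array([ 0.4522, -0.1494,  0.1391]))]
crank_axis [(0.7, array([ 0.4519, -0.0857,  0.073 ]))]
capsule_mixer [(0.65, array([0.5599, 0.2532, 0.0191])), (0.27, array([ 0.4464, -0.1437,  0.1139]))]
drops [(0.64, array([0.4676, 0.5025, 0.0501]))]
carton [(0.85, array([0.3946, 0.0499, 0.0452])), (0.27, array([ 0.4528, -0.0906,  0.073 ]))]
lid [(0.4, array([ 0.643 , -0.3395,  0.2405]))]
```

View pics/top0.png

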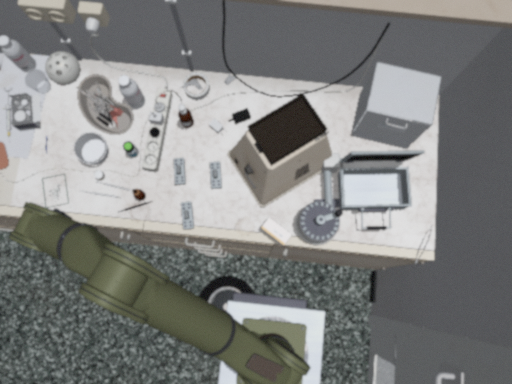

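View pics/side0.png

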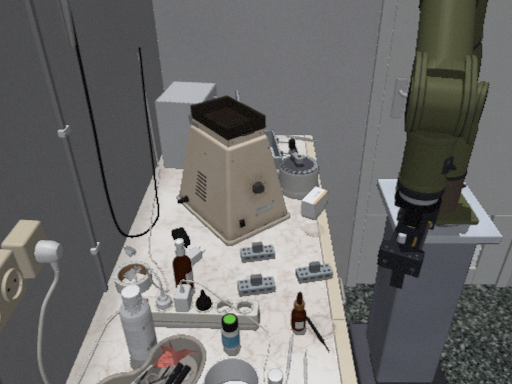

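The top view shows three cassettes at about (179,172), (215,176) and (187,215). The mixer is at (285,150), the winch at (320,220), the pot at (375,190) and the bail sleeve at (376,228). The carton (276,231) and bottle (138,194) are clear of them. The side view shows the same three cassettes.

```bash
python3 - <<'E'
from h import *
s=status.get_state()
P=lambda uv,z:print(np.round(pix2plane('top',uv,z,s),3).tolist())
P([(179,172),(215,176),(187,215)],0.044)
P([(320,220)],0.085);P([(376,188)],0.008);P([(376,228)],0.045);P([(342,170),(407,170),(409,205),(342,208)],.075)
P([(276,231)],.05);P([(138,194)],.1)
im=cv2.imread('pics/top0.png')
a=cv2.resize(im[150:235,160:235],None,fx=5,fy=5,interpolation=cv2.INTER_CUBIC)
b=cv2.resize(im[145:245,300:420],None,fx=4,fy=4.25,interpolation=cv2.INTER_CUBIC)
a=a[:425]; cv2.imwrite('pics/crop1.png',cv2.resize(np.hstack([a,b[:425,:420]]),None,fx=1,fy=1))
E
```

```text
[[0.549, 0.368, 0.044], [0.548, 0.246, 0.044], [0.408, 0.322, 0.044]]
[[0.431, -0.11, 0.085]]
[[0.572, -0.3, 0.008]]
[[0.43, -0.299, 0.045]]
[[0.605, -0.17, 0.075], [0.628, -0.383, 0.075], [0.512, -0.394, 0.075], [0.479, -0.179, 0.075]]
[[0.385, 0.026, 0.05]]
[[0.451, 0.478, 0.1]]
```

View pics/crop1.png

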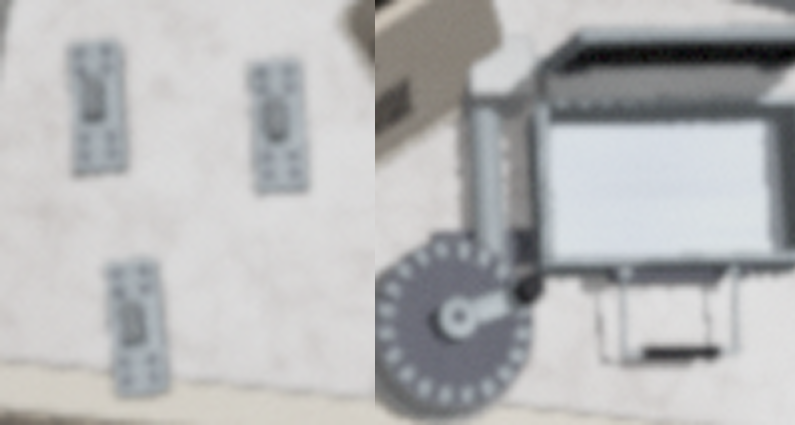

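The crop shows the cassettes lying almost along world x. The crank knob is at the pot side of the winch, about (435,213) in full-image pixels, and the bail is open to the front. Next I check the mixer corner and move above the first cassette.

```bash
python3 - <<'E'
from h import *
s=status.get_state()
print(np.round(pix2plane('side',[(287,212),(230,236)],0,s),3).tolist(), np.round(pix2plane('top',[(270,202)],0,s),3).tolist())
# side cam positions of cassette blocks
print(np.round(pix2plane('side',[(258,246),(256,278),(314,266)],.044,s),3).tolist())
R=Ro.from_quat(s['eef_rot'])
# wanted: tool y along +world y => tool x = -x world
W=Ro.from_quat([0,1,0,0])
print(np.round((R.inv()*W).as_rotvec(degrees=True),1))
print(cams.camera_params('wrist'))
d=np.array([0.46,0.30,0.33])-s['tool_pos']; print(np.round(R.inv().apply(d),3))
E
```

```text
[[0.472, 0.044, 0.0], [0.642, 0.164, -0.0]] [[0.488, 0.054, 0.0]]
[[0.558, 0.262, 0.044], [0.561, 0.383, 0.044], [0.415, 0.339, 0.044]]
[  0.   -0.  -26.6]
{'vfov': 60.27088821036573, 'cx': 256.8206402233356, 'cy': 190.9125712671989, 'tool_from_camera': array([[-1.43230971e-04, -9.45880415e-01, -3.24515363e-01,
         8.45819465e-02],
       [ 9.99999760e-01,  8.44672747e-05, -6.87569535e-04,
        -4.77580234e-04],
       [ 6.77769485e-04, -3.24515383e-01,  9.45880176e-01,
         1.89834416e-02],
       [ 0.00000000e+00,  0.00000000e+00,  0.00000000e+00,
         1.00000000e+00]])}
[-0.277 -0.151  0.075]
```

play_rows:
  rows:
    - [100,-0.055,-0.03,0.01,0,0,0]
    - [100,-0.055,-0.03,0.01,0,0,0]
    - [100,-0.055,-0.03,0.01,0,0,0]
    - [100,-0.055,-0.03,0.01,0,0,0]
    - [100,-0.055,-0.03,0.01,0,0,0]
    - [100,0,0,0,0,0,-8.9]
    - [100,0,0,0,0,0,-8.9]
    - [100,0,0,0,0,0,-8.8]

```text
clock: 2.0
tool_pos: [0.456, 0.3055, 0.3556]
eef_rot: [-0.002, 1.0, 0.0, 0.0]
contact_force: [-0.7, 0.2, 0.7]
opening: 1.0
finger_force: 0.0
```

```bash
python3 - <<'E'
from h import *
s,im=snap('wrist','w1.png'); print(s['clock'],s['tool_pos'],s['eef_rot'])
print(spots('wrist','cassette0_mid',s))
for d in finder.regions_of('wrist','cassette0_mid'):
    m=d['mask'].astype(np.uint8); print(d['score'],m.sum(),cv2.minAreaRect(cv2.findNonZero(m)))
E
```

```text
2.0 [0.45601571 0.30546731 0.35555462] [-2.48444879e-03  9.99996895e-01  1.29725119e-04  1.40714553e-04]
[]
```

View pics/w1.png

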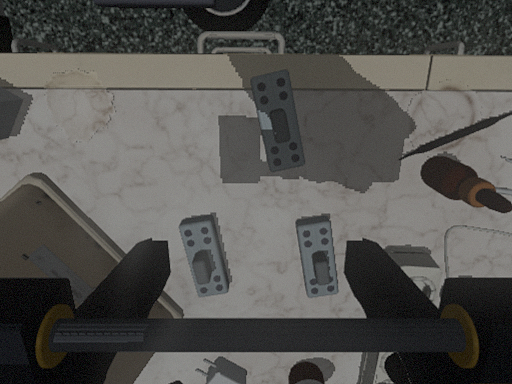

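The three cassettes are at about A (277,120), B (204,255) and C (317,256). Each lies nearly along image-vertical, with a slight yaw. I read the corners and compute poses.

```bash
cat >> h.py <<'E'
def cas(c,z,s,n='wrist'):
    "c: 4 corners of the top face (z): short side pair first, then the other pair"
    p=pix2plane(n,c,z,s)[:,:2]; (ctr,(w,h),a)=cv2.minAreaRect(p.astype(np.float32))
    v=(p[2]+p[3]-p[0]-p[1])/2; v=v*np.sign(v[0])
    return np.round(p.mean(0),4),round(np.degrees(np.arctan2(v[1],v[0])),1),np.round([np.linalg.norm(v),np.linalg.norm(p[1]-p[0]),np.linalg.norm(p[2]-p[3])],4)
def rel(s,xyz,yaw):
    """shift of grasp point to world xyz in tool axes, and turn about tool z so that tool y is across a cassette of yaw (deg)"""
    R=Ro.from_quat(s['eef_rot']); g=s['tool_pos']+R.apply([0,0,r.grip_depth])
    y=R.apply([0,1,0]); x=R.apply([1,0,0]); cur=np.degrees(np.arctan2(-x[1],-x[0]))
    return 'tool shift',np.round(R.inv().apply(np.array(xyz)-g),4),'turn z',round(cur-yaw,1),'g',np.round(g,4)
E
python3 - <<'E'
from h import *
s=status.get_state()
for c in [[(250,76),(288,69),(304,162),(268,171)],[(180,222),(214,216),(229,290),(197,297)],[(296,222),(331,219),(338,293),(308,297)]]:
    p,y,d=cas(c,.02,s); print(p,y,d, rel(s,[*p,0.041],y))
E
```

```text
[0.4105 0.3249] 11.4 [0.0891 0.0347 0.0364] ('tool shift', array([0.0454, 0.0191, 0.1672]), 'turn z', np.float64(-11.5), 'g', array([0.4559, 0.3056, 0.2082]))
[0.5562 0.2486] 7.7 [0.0927 0.0365 0.0378] ('tool shift', array([-0.1004, -0.0568,  0.1671]), 'turn z', np.float64(-7.8), 'g', array([0.4559, 0.3056, 0.2082]))
[0.5584 0.3717] 9.6 [0.0935 0.0365 0.0341] ('tool shift', array([-0.1024,  0.0663,  0.1672]), 'turn z', np.float64(-9.7), 'g', array([0.4559, 0.3056, 0.2082]))
```

play_rows:
  rows:
    - [60,-0.035,-0.019,0.02,0,0,0]
    - [60,-0.035,-0.019,0.02,0,0,0]
    - [60,-0.03,-0.019,0.02,0,0,0]
    - [60,0,0,0.02,0,0,-7.8]
    - [60,0,0,0.02,0,0,0]

```text
clock: 2.78
tool_pos: [0.5563, 0.2482, 0.2546]
eef_rot: [-0.067, 0.998, 0.0, 0.0]
contact_force: [-0.7, 0.3, 0.2]
opening: 0.601
finger_force: 0.0
```

```bash
python3 - <<'E'
from h import *
s,im=snap('wrist','w2.png'); print(rel(s,[.5562,.2486,.041],7.7)); print(spots('wrist','cassette0_mid',s))
E
```

```text
('tool shift', array([0.0001, 0.0004, 0.0663]), 'turn z', np.float64(-0.1), 'g', array([0.5563, 0.2482, 0.1073]))
[]
```

View pics/w2.png

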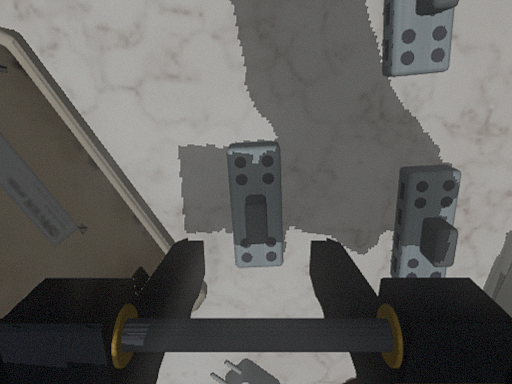

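The block is at (256,220), midway between the fingers, so I descend and grip.

play_rows:
  rows:
    - [60,0,0,0.035,0,0,0]
    - [60,0,0,0.031,0,0,0]
    - [60,0,0,0,0,0,0]
    - [5,0,0,0,0,0,0]
    - [5,0,0,0,0,0,0]
    - [5,0,0,0,0,0,0]
    - [5,0,0,0,0,0,0]
  grip_force: 40

```text
clock: 3.75
tool_pos: [0.5555, 0.2498, 0.1906]
eef_rot: [-0.068, 0.998, 0.001, 0.0]
contact_force: [-4.6, 3.1, -1.0]
opening: 0.169
finger_force: 0.3
```

play_rows:
  rows:
    - [5,0,0,0,0,0,0]
    - [5,0,0,0,0,0,0]
    - [5,0,0,-0.02,0,0,0]
    - [5,0,0,-0.05,0,0,0]
    - [5,0.03,0,-0.04,0,0,0]
    - [5,0.045,0,0,0,0,0]
    - [5,0.045,0,0,0,0,0]
    - [5,0.045,0,0,0,0,0]

```text
clock: 4.75
tool_pos: [0.3922, 0.2252, 0.3013]
eef_rot: [-0.067, 0.998, 0.0, 0.002]
contact_force: [-1.1, 0.7, -1.7]
opening: 0.154
finger_force: 39.9
```

play_rows:
  rows:
    - [5,0.01,-0.04,-0.02,0,0,0]
    - [5,0.01,-0.046,-0.02,0,0,0]
    - [5,0.007,-0.046,-0.02,0,0,0]
    - [5,0.006,-0.046,-0.02,0,0,0]
    - [5,0.006,-0.046,-0.02,0,0,0]
    - [5,0.006,-0.046,0,0,0,0]

```text
clock: 5.5
tool_pos: [0.3849, -0.0498, 0.4021]
eef_rot: [-0.067, 0.998, -0.001, 0.003]
contact_force: [1.5, -0.2, -1.4]
opening: 0.159
finger_force: 39.9
```

play_rows:
  rows:
    - [5,-0.01,-0.05,0,0,0,0]
    - [5,-0.012,-0.05,0,0,0,0]
    - [5,-0.013,-0.05,0,0,0,0]
    - [5,-0.014,-0.048,0,0,0,0]
    - [5,0,0,0,0,0,0]

```text
clock: 6.12
tool_pos: [0.46, -0.2421, 0.4006]
eef_rot: [-0.064, 0.998, -0.002, 0.001]
contact_force: [-1.0, 0.3, -1.7]
opening: 0.157
finger_force: 39.9
```

```bash
python3 - <<'E'
from h import *
s,im=snap('wrist','w3.png'); print(s['tool_pos'],s['opening'])
for l in ['cassette0_mid','knob_mid','bail_grip','pot_floor','crank_axis','bail_pivot','lid']: print(l,spots('wrist',l,s))
E
```

```text
[ 0.46001885 -0.24214437  0.40059178] 0.15669648531368202
cassette0_mid [(0.66, array([ 0.624 , -0.2263,  0.1454]))]
knob_mid [(0.72, array([ 0.4474, -0.1663,  0.1526]))]
bail_grip [(0.64, array([ 0.4277, -0.3024,  0.0482]))]
pot_floor [(0.69, array([ 0.4781, -0.1723,  0.0744]))]
crank_axis [(0.96, array([ 0.4761, -0.1701,  0.0745]))]
bail_pivot [(0.85, array([ 0.477 , -0.1705,  0.0756]))]
lid [(0.79, array([ 0.6268, -0.2248,  0.1463])), (0.45, array([ 0.4796, -0.17  ,  0.0761]))]
```

View pics/w3.png

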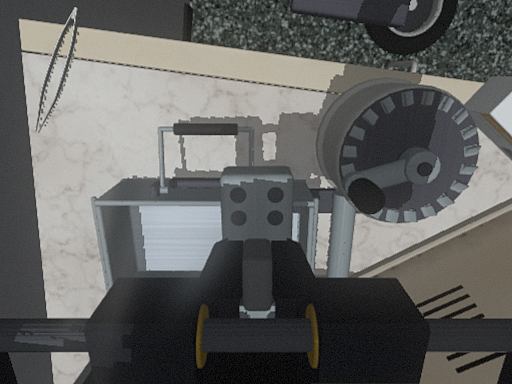

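```bash
python3 - <<'E'
from h import *
s=status.get_state()
def P(uv,z):
    p=pix2plane('wrist',uv,z,s); d=p[1]-p[0]; print(np.round(p[:,:2],4).tolist(),'len',round(np.linalg.norm(d),4),'ang',round(np.degrees(np.arctan2(d[1],d[0])),1))
P([(95,200),(315,208)],.075); P([(95,200),(108,285)],.075); P([(175,129),(238,129)],.044); P([(140,206),(145,270)],.008); P([(162,188),(254,188)],.055)
im=cv2.imread('pics/w3.png')[110:310,75:375]
cv2.imwrite('pics/c3.png',cv2.resize(im,None,fx=2.66,fy=2.66,interpolation=cv2.INTER_CUBIC))
E
```

```text
[[0.5111, -0.391], [0.4895, -0.1743]] len 0.2178 ang 95.7
[[0.5111, -0.391], [0.6087, -0.3789]] len 0.0983 ang 7.0
[[0.436, -0.3238], [0.4273, -0.2606]] len 0.0637 ang 97.9
[[0.5411, -0.3684], [0.63, -0.3598]] len 0.0893 ang 5.5
[[0.4969, -0.3311], [0.4837, -0.2365]] len 0.0955 ang 97.9
```

View pics/c3.png

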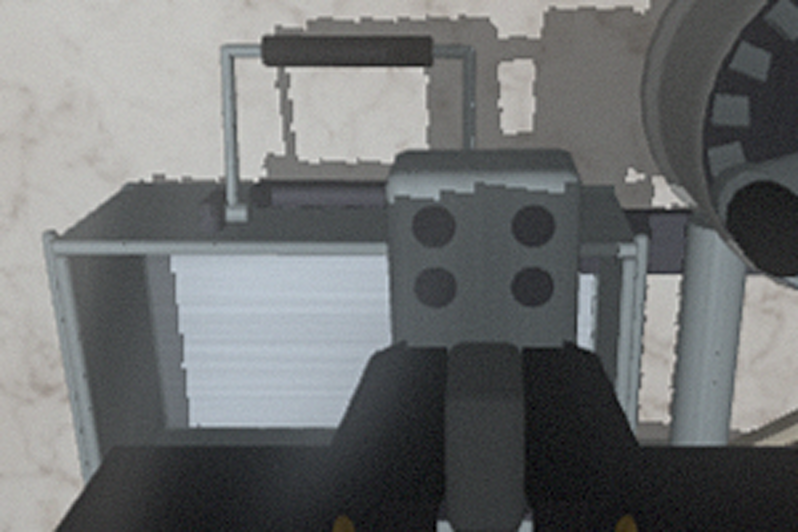

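The pot's front rim runs between (92,199) and (318,199), the sleeve is at (206,129) and the cassette is held. That puts the pot centre near (0.560,-0.274) with yaw 7.5°. I'll use slots at unit y -60, -6 and +48 mm.

```bash
cat >> h.py <<'E'
C=np.array([.560,-.274]); YAW=7.5
def unit(x,y,z): a=np.radians(YAW); return [C[0]+x*np.cos(a)-y*np.sin(a),C[1]+x*np.sin(a)+y*np.cos(a),z]
E
python3 - <<'E'
from h import *
s=status.get_state(); print(rel(s,unit(0,-.06,.053),YAW))
E
```

```text
('tool shift', array([-0.0935, -0.1113,  0.1995]), 'turn z', np.float64(0.4), 'g', array([ 0.4599, -0.2361,  0.2525]))
```

play_rows:
  rows:
    - [5,-0.03,-0.037,0,0,0,0.4]
    - [5,-0.032,-0.037,0.02,0,0,0]
    - [5,-0.032,-0.037,0.04,0,0,0]
    - [5,0,0,0.03,0,0,0]
    - [5,0,0,0,0,0,0]

```text
clock: 7.15
tool_pos: [0.5665, -0.3334, 0.3071]
eef_rot: [-0.065, 0.998, 0.002, -0.003]
contact_force: [-0.6, -1.1, -1.3]
opening: 0.152
finger_force: 40.0
```

```bash
python3 - <<'E'
from h import *
s,im=snap('wrist','w4.png'); print(s['opening'],rel(s,unit(0,-.06,.053),YAW))
E
```

```text
0.15207838720262323 ('tool shift', array([-0.0027, -0.0012,  0.1068]), 'turn z', np.float64(-0.0), 'g', array([ 0.5656, -0.3329,  0.1598]))
```

View pics/w4.png

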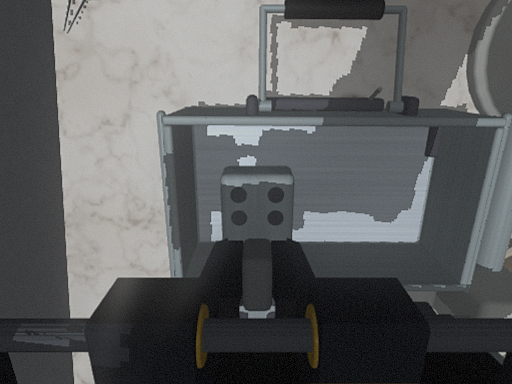

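The pot interior is clear. Rim corners are at (160,118) and (508,120), and the floor's back edge runs at v≈242 from 195 to 420. I use these to refine the pot centre.

```bash
python3 - <<'E'
from h import *
s=status.get_state()
for uv,z in [([(160,114),(510,117)],.075),([(195,242),(420,242)],.008),([(263,8),(405,8)],.044),([(285,8),(384,8)],.044),([(465,288),(510,117)],.075)]:
    p=pix2plane('wrist',uv,z,s)
    a=np.radians(YAW); q=[(np.round([(v[:2]-C)@[np.cos(a),np.sin(a)],(v[:2]-C)@[-np.sin(a),np.cos(a)]],4)).tolist() for v in p]
    d=p[1]-p[0]; print(q,round(np.degrees(np.arctan2(d[1],d[0])),1))
E
```

```text
[[-0.0641, -0.1217], [-0.0621, 0.102]] 97.0
[[0.0619, -0.1188], [0.0621, 0.0955]] 97.4
[[-0.1297, -0.0559], [-0.1297, 0.0382]] 97.5
[[-0.1297, -0.0413], [-0.1297, 0.0243]] 97.5
[[0.0663, 0.0992], [-0.0621, 0.102]] -173.7
```

```bash
sed -i 's/^C=.*; YAW/C=np.array([.5625,-.282]); YAW/' h.py; python3 - <<'E'
from h import *
s=status.get_state(); print(rel(s,unit(0,-.058,.053),YAW))
E
```

```text
('tool shift', array([-0.0026, -0.0069,  0.1089]), 'turn z', np.float64(-0.0), 'g', array([ 0.5668, -0.3331,  0.1619]))
```

play_rows:
  rows:
    - [5,-0.003,-0.006,0.02,0,0,0]
    - [5,0,0,0.035,0,0,0]
    - [5,0,0,0.03,0,0,0]
    - [5,0,0,0.015,0,0,0]
    - [5,0,0,0.007,0,0,0]
    - [5,0,0,0,0,0,0]

```text
clock: 7.95
tool_pos: [0.5715, -0.3398, 0.2034]
eef_rot: [-0.065, 0.998, -0.0, 0.0]
contact_force: [0.4, -0.3, -1.9]
opening: 0.154
finger_force: 40.0
```

play_rows:
  rows:
    - [5,0,0,0.003,0,0,0]
    - [5,0,0,0.002,0,0,0]
    - [5,0,0,0,0,0,0]

```text
clock: 8.32
tool_pos: [0.5715, -0.3399, 0.1986]
eef_rot: [-0.065, 0.998, -0.0, 0.001]
contact_force: [-0.7, 0.0, 1.5]
opening: 0.151
finger_force: 40.0
```

The force changed sign, so the cassette is resting on the floor. Releasing.

play_rows:
  rows:
    - [27,0,0,0,0,0,0]
    - [27,0,0,0,0,0,0]
    - [27,0,0,-0.01,0,0,0]
    - [27,0,0,-0.04,0,0,0]
    - [27,0,0,-0.06,0,0,0]
    - [60,0,0,-0.06,0,0,0]
    - [60,0.03,0.02,-0.03,0,0,0]
    - [60,0.03,0.02,0,0,0,0]

```text
clock: 9.32
tool_pos: [0.5067, -0.3073, 0.4015]
eef_rot: [-0.065, 0.998, -0.002, 0.003]
contact_force: [-0.2, -0.1, -0.4]
opening: 0.583
finger_force: 0.0
```

```bash
python3 - <<'E'
from h import *
s,im=snap('wrist','w5.png'); print(s['opening'],s['tool_pos'])
st,it=snap('top','top1.png')
R=Ro.from_quat(s['eef_rot'])
print('to via',R.inv().apply(np.array([.385,-.04,.40])-s['tool_pos']))
b=cv2.resize(np.hstack([im,it]),(800,300)); cv2.imwrite('pics/v5.png',b)
E
```

```text
0.5829788003279016 [ 0.50674161 -0.30726801  0.40151447]
to via [ 8.61880538e-02  2.80761680e-01 -2.91978273e-05]
```

View pics/v5.png

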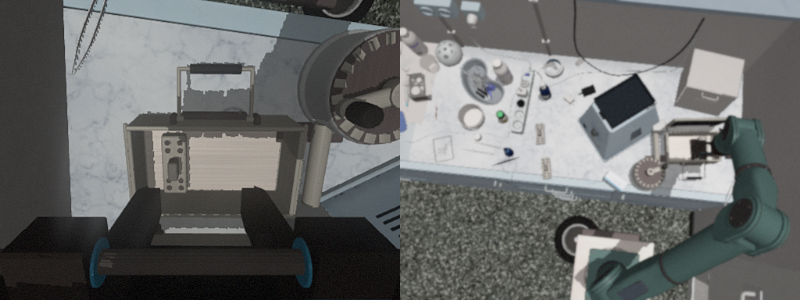

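play_rows:
  rows:
    - [60,0.03,0.03,0,0,0,0]
    - [60,0.02,0.05,0,0,0,0]
    - [60,0.018,0.05,0,0,0,0]
    - [60,0.018,0.05,0,0,0,0]
    - [60,0,0.05,0,0,0,0]
    - [60,0,0.05,0,0,0,0]
    - [60,-0.006,0.05,0,0,0,0]
    - [60,-0.006,0.05,0,0,0,0]

```text
clock: 10.42
tool_pos: [0.3845, 0.0613, 0.3984]
eef_rot: [-0.065, 0.998, 0.0, 0.001]
contact_force: [0.3, -0.0, -0.0]
opening: 0.6
finger_force: 0.0
```

play_rows:
  rows:
    - [60,-0.006,0.05,0,0,0,0]
    - [60,-0.006,0.05,0,0,0,0]
    - [60,-0.006,0.05,0,0,0,0]
    - [60,-0.006,0.05,0,0,0,0]
    - [60,0,0.05,0.02,0,0,0]
    - [60,0,0,0.03,0,0,0]
    - [60,0,0,0,0,0,0]

```text
clock: 11.3
tool_pos: [0.3751, 0.3107, 0.3467]
eef_rot: [-0.066, 0.998, -0.001, -0.001]
contact_force: [0.1, -0.8, 0.2]
opening: 0.603
finger_force: 0.0
```

```bash
python3 - <<'E'
from h import *
s,im=snap('wrist','w6.png'); print(s['tool_pos'])
print(spots('wrist','cassette0_mid',s)); 
for d in finder.regions_of('wrist','cassette0_mid'): m=d['mask'].astype(np.uint8); print(d['score'],cv2.minAreaRect(cv2.findNonZero(m)))
print(rel(s,[.4105,.3249,.041],11.4))
E
```

```text
[0.37511378 0.31065877 0.3466807 ]
[(0.6, array([0.3986, 0.0705, 0.0083]))]
('tool shift', array([-0.0378,  0.0102,  0.1583]), 'turn z', np.float64(-3.9), 'g', array([0.3748, 0.3103, 0.1994]))
```

View pics/w6.png

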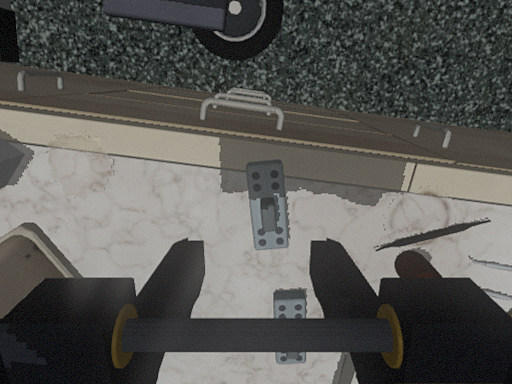

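Cassette A has corners at about (247,164), (283,161), (288,244) and (257,249). C is still at (290,325).

```bash
python3 - <<'E'
from h import *
s=status.get_state()
p,y,d=cas([(247,166),(283,163),(288,244),(257,249)],.02,s); print(p,y,d,rel(s,[*p,.041],y))
p,y,d=cas([(274,292),(305,291),(305,361),(278,363)],.02,s); print(p,y,d)
E
```

```text
[0.4134 0.3267] 12.9 [0.0891 0.0348 0.033 ] ('tool shift', array([-0.0388,  0.0114,  0.1606]), 'turn z', np.float64(-5.5), 'g', array([0.3762, 0.3103, 0.2015]))
[0.5591 0.3726] 10.6 [0.1005 0.0343 0.0326]
```

play_rows:
  rows:
    - [60,-0.038,0.011,0.02,0,0,0]
    - [60,0,0,0.03,0,0,-4.5]
    - [60,0,0,0.05,0,0,0]
    - [60,0,0,0.04,0,0,0]
    - [60,0,0,0.018,0,0,0]
    - [60,0,0,0,0,0,0]
    - [5,0,0,0,0,0,0]
    - [5,0,0,0,0,0,0]

```text
clock: 12.45
tool_pos: [0.4123, 0.3264, 0.1912]
eef_rot: [-0.104, 0.995, 0.001, 0.001]
contact_force: [0.3, 0.0, -0.2]
opening: 0.394
finger_force: 0.0
```

play_rows:
  rows:
    - [5,0,0,0,0,0,0]
    - [5,0,0,0,0,0,0]
    - [5,0,0,0,0,0,0]
    - [5,0,0,0,0,0,0]

```text
clock: 12.95
tool_pos: [0.4119, 0.3262, 0.1902]
eef_rot: [-0.104, 0.995, -0.0, 0.0]
contact_force: [0.6, -1.7, 5.2]
opening: 0.155
finger_force: 39.9
```

play_rows:
  rows:
    - [5,0,0,-0.02,0,0,0]
    - [5,0,0,-0.05,0,0,0]
    - [5,0.02,-0.01,-0.05,0,0,0]
    - [5,0.016,-0.05,-0.05,0,0,0]
    - [5,0.014,-0.05,-0.04,0,0,0]
    - [5,0.014,-0.05,0,0,0,0]
    - [5,0.01,-0.05,0,0,0,0]
    - [5,0.01,-0.05,0,0,0,0]

```text
clock: 13.95
tool_pos: [0.3838, 0.0625, 0.3911]
eef_rot: [-0.104, 0.995, -0.0, 0.0]
contact_force: [0.1, -0.8, -1.0]
opening: 0.153
finger_force: 39.9
```

play_rows:
  rows:
    - [5,0.01,-0.05,0,0,0,0]
    - [5,0.01,-0.05,0,0,0,0]
    - [5,0.0,-0.05,0,0,0,4.5]
    - [5,-0.013,-0.05,0,0,0,0]
    - [5,-0.025,-0.045,0,0,0,0]
    - [5,-0.03,-0.045,0,0,0,0]
    - [5,-0.03,-0.04,0,0,0,0]
    - [5,0,0,0,0,0,0]

```text
clock: 14.95
tool_pos: [0.5173, -0.2558, 0.39]
eef_rot: [-0.062, 0.998, -0.0, 0.001]
contact_force: [0.2, -0.4, -1.6]
opening: 0.159
finger_force: 39.9
```

```bash
python3 - <<'E'
from h import *
s,im=snap('wrist','w7.png'); print(s['opening'],s['tool_pos'],rel(s,unit(0,-.004,.053),YAW))
E
```

```text
0.15945666850639886 [ 0.51732602 -0.25578783  0.39003498] ('tool shift', array([-0.0412, -0.0354,  0.1898]), 'turn z', np.float64(-0.4), 'g', array([ 0.5175, -0.2559,  0.2427]))
```

play_rows:
  rows:
    - [5,-0.021,-0.018,0.02,0,0,-0.4]
    - [5,-0.02,-0.017,0.04,0,0,0]
    - [5,0,0,0.05,0,0,0]
    - [5,0,0,0.04,0,0,0]
    - [5,0,0,0.025,0,0,0]
    - [5,0,0,0.01,0,0,0]
    - [5,0,0,0.004,0,0,0]
    - [5,0,0,0,0,0,0]

```text
clock: 16.0
tool_pos: [0.5616, -0.2817, 0.2029]
eef_rot: [-0.068, 0.998, -0.0, 0.001]
contact_force: [0.0, -0.4, -0.8]
opening: 0.153
finger_force: 39.9
```

play_rows:
  rows:
    - [5,0,-0.003,0.003,0,0,0]
    - [5,0,0,0.002,0,0,0]
    - [5,0,0,0,0,0,0]

```text
clock: 16.38
tool_pos: [0.5619, -0.2856, 0.1983]
eef_rot: [-0.068, 0.998, -0.001, 0.001]
contact_force: [-1.2, -1.2, 4.3]
opening: 0.156
finger_force: 39.9
```

play_rows:
  rows:
    - [27,0,0,0,0,0,0]
    - [27,0,0,0,0,0,0]
    - [27,0,0,-0.01,0,0,0]
    - [27,0,0,-0.04,0,0,0]
    - [27,0,0,-0.06,0,0,0]
    - [60,0,0,-0.06,0,0,0]
    - [60,0.03,0.02,-0.03,0,0,0]
    - [60,0.04,0.04,0,0,0,0]

```text
clock: 17.38
tool_pos: [0.4848, -0.2351, 0.4001]
eef_rot: [-0.067, 0.998, -0.001, 0.004]
contact_force: [-0.1, 0.6, 0.6]
opening: 0.583
finger_force: 0.0
```

play_rows:
  rows:
    - [60,0.025,0.052,0,0,0,0]
    - [60,0.025,0.052,0,0,0,0]
    - [60,0.01,0.052,0,0,0,0]
    - [60,0.0,0.052,0,0,0,0]
    - [60,0,0.05,0,0,0,0]
    - [60,0,0.05,0,0,0,0]
    - [60,-0.005,0.05,0,0,0,0]
    - [60,-0.005,0.05,0,0,0,0]

```text
clock: 18.38
tool_pos: [0.3787, 0.1642, 0.3978]
eef_rot: [-0.068, 0.998, 0.0, 0.001]
contact_force: [0.9, 0.3, -0.5]
opening: 0.595
finger_force: 0.0
```

```bash
python3 - <<'E'
from h import *
s=status.get_state(); print(s['tool_pos'],rel(s,[.48,.35,.19],10))
E
```

```text
[0.37874493 0.16421438 0.39778603] ('tool shift', array([-0.1254,  0.1702,  0.0607]), 'turn z', np.float64(-2.1), 'g', array([0.3789, 0.1643, 0.2505]))
```

play_rows:
  rows:
    - [60,-0.01,0.05,0.01,0,0,-2.1]
    - [60,-0.035,0.05,0.02,0,0,0]
    - [60,-0.04,0.04,0.02,0,0,0]
    - [60,-0.04,0.03,0.01,0,0,0]
    - [60,0,0,0,0,0,0]

```text
clock: 19.0
tool_pos: [0.4752, 0.3524, 0.3372]
eef_rot: [-0.087, 0.996, 0.001, 0.0]
contact_force: [-0.7, 0.2, 1.0]
opening: 0.6
finger_force: 0.0
```

```bash
python3 - <<'E'
from h import *
s,im=snap('wrist','w8.png'); print(s['tool_pos'],rel(s,[.5588,.372,.0425],10))
E
```

```text
[0.47522631 0.3524423  0.33716635] ('tool shift', array([-0.0854,  0.0039,  0.1475]), 'turn z', np.float64(-0.0), 'g', array([0.4753, 0.3529, 0.1899]))
```

View pics/w8.png

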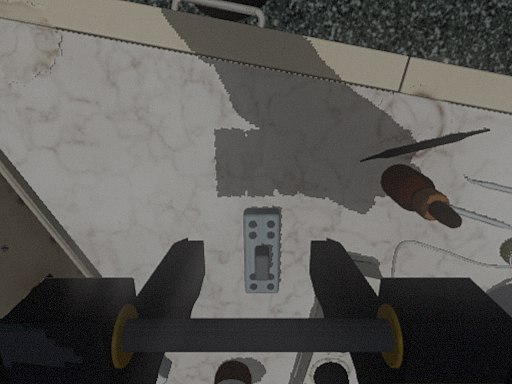

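Cassette C has corners at about (244,214), (281,212), (282,290) and (247,293). A tray is close on its right, so I narrow the opening.

```bash
python3 - <<'E'
from h import *
s=status.get_state()
p,y,d=cas([(244,214),(281,212),(282,290),(247,293)],.02,s); print(p,y,d,rel(s,[*p,.0425],y))
print(pix2plane('wrist',[(312,300),(345,265)],.03,s))
E
```

```text
[0.5569 0.3716] 11.6 [0.0904 0.0362 0.0374] ('tool shift', array([-0.0853,  0.0061,  0.1476]), 'turn z', np.float64(-1.6), 'g', array([0.474 , 0.3508, 0.1901]))
[[0.5958741  0.42971557 0.03      ]
 [0.54957109 0.45276353 0.03      ]]
```

play_rows:
  rows:
    - [38,-0.043,0.003,0.02,0,0,-1]
    - [38,-0.043,0.003,0.02,0,0,0]
    - [38,0,0,0.05,0,0,0]
    - [38,0,0,0.04,0,0,0]
    - [38,0,0,0.017,0,0,0]
    - [38,0,0,0,0,0,0]
    - [5,0,0,0,0,0,0]
    - [5,0,0,0,0,0,0]

```text
clock: 20.05
tool_pos: [0.5581, 0.3718, 0.1926]
eef_rot: [-0.095, 0.995, 0.001, 0.001]
contact_force: [0.3, 0.0, 0.3]
opening: 0.177
finger_force: 0.1
```

play_rows:
  rows:
    - [5,0,0,0,0,0,0]
    - [5,0,0,0,0,0,0]
    - [5,0,0,0,0,0,0]

```text
clock: 20.42
tool_pos: [0.558, 0.372, 0.1924]
eef_rot: [-0.095, 0.995, 0.001, 0.001]
contact_force: [-1.0, -0.2, 6.3]
opening: 0.152
finger_force: 40.0
```

play_rows:
  rows:
    - [5,0,0,-0.02,0,0,0]
    - [5,0,0,-0.05,0,0,0]
    - [5,0.02,0,-0.05,0,0,0]
    - [5,0.045,-0.01,-0.05,0,0,0]
    - [5,0.045,-0.02,-0.035,0,0,0]
    - [5,0.045,-0.03,0,0,0,0]
    - [5,0.035,-0.035,0,0,0,0]
    - [5,0.012,-0.05,0,0,0,0]

```text
clock: 21.42
tool_pos: [0.388, 0.1916, 0.3929]
eef_rot: [-0.097, 0.995, -0.0, 0.0]
contact_force: [1.5, -0.0, -1.1]
opening: 0.154
finger_force: 40.0
```

play_rows:
  rows:
    - [5,0.01,-0.05,0,0,0,0]
    - [5,0.01,-0.05,0,0,0,0]
    - [5,0.01,-0.05,0,0,0,0]
    - [5,0.01,-0.05,0,0,0,0]
    - [5,0.01,-0.05,0,0,0,3.4]
    - [5,0,-0.05,0,0,0,0]
    - [5,-0.01,-0.05,0,0,0,0]
    - [5,-0.02,-0.045,0,0,0,0]

```text
clock: 22.42
tool_pos: [0.4367, -0.2047, 0.3926]
eef_rot: [-0.065, 0.998, -0.001, -0.0]
contact_force: [0.4, -0.1, -0.6]
opening: 0.154
finger_force: 40.0
```

```bash
python3 - <<'E'
from h import *
s=status.get_state(); print(s['opening'],s['tool_pos'],rel(s,unit(0,.05,.053),YAW))
E
```

```text
0.1536886398563747 [ 0.43665879 -0.20465987  0.3925573 ] ('tool shift', array([-0.1149, -0.0426,  0.1922]), 'turn z', np.float64(-0.1), 'g', array([ 0.4366, -0.2048,  0.2453]))
```

play_rows:
  rows:
    - [5,-0.038,-0.014,0,0,0,0]
    - [5,-0.039,-0.014,0.02,0,0,0]
    - [5,-0.037,-0.014,0.03,0,0,0]
    - [5,0,0,0.05,0,0,0]
    - [5,0,0,0.05,0,0,0]
    - [5,0,0,0.025,0,0,0]
    - [5,0,0,0.008,0,0,0]
    - [5,0,0,0,0,0,0]

```text
clock: 23.42
tool_pos: [0.556, -0.2293, 0.2094]
eef_rot: [-0.066, 0.998, -0.0, 0.0]
contact_force: [0.0, 0.4, -1.6]
opening: 0.153
finger_force: 40.0
```

play_rows:
  rows:
    - [5,0,-0.003,0.004,0,0,0]
    - [5,0,0,0.003,0,0,0]
    - [5,0,0,0.002,0,0,0]
    - [5,0,0,0,0,0,0]

```text
clock: 23.92
tool_pos: [0.5562, -0.2324, 0.2003]
eef_rot: [-0.066, 0.998, -0.0, 0.0]
contact_force: [-1.8, -0.5, 4.3]
opening: 0.155
finger_force: 40.0
```

Resting on the floor. I release and retreat to a position that views the pot and the crank.

play_rows:
  rows:
    - [27,0,0,0,0,0,0]
    - [27,0,0,0,0,0,0]
    - [27,0,0,-0.01,0,0,0]
    - [27,0,0,-0.04,0,0,0]
    - [27,0,0,-0.06,0,0,0]
    - [27,0.03,0,-0.06,0,0,0]
    - [27,0.04,0,-0.02,0,0,0]
    - [50,0,0,0,0,0,0]

```text
clock: 24.92
tool_pos: [0.4866, -0.2421, 0.3877]
eef_rot: [-0.065, 0.998, -0.001, 0.0]
contact_force: [-0.2, 0.4, -0.3]
opening: 0.354
finger_force: 0.0
```

```bash
python3 - <<'E'
from h import *
s,im=snap('wrist','w9.png'); print(s['opening'],s['tool_pos'])
for l in ['knob_mid','crank']: print(l,spots('wrist',l,s))
d=finder.regions_of('wrist','knob_mid')
for x in d: m=x['mask'].astype(np.uint8); print(x['score'],cv2.minAreaRect(cv2.findNonZero(m)))
st,it=snap('top','top2.png'); ss,isd=snap('side','side2.png')
print(spots('top','knob_mid',st)); 
o=np.zeros((600,800,3),np.uint8); o[:384,:512]=im; o[384:600,:288]=cv2.resize(it,(288,216)); o[300:600,512:800]=cv2.resize(isd[120:300,230:403],(288,300)); cv2.imwrite('pics/v9.png',o[:,:,::-1])
E
```

```text
0.3540618168104126 [ 0.48662554 -0.24210465  0.38766131]
knob_mid [(0.82, array([ 0.4464, -0.1634,  0.1505]))]
crank [(0.67, array([ 0.4397, -0.1377,  0.1153]))]
0.73 ((378.70001220703125, 168.10000610351562), (42.48529052734375, 31.752164840698242), 26.56505012512207)
[]
```

View pics/v9.png

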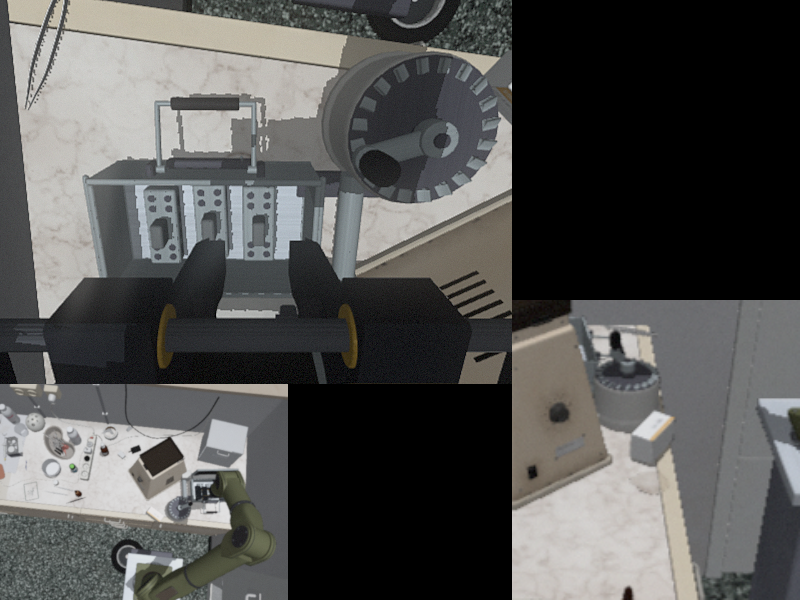

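The three cassettes lie flat side by side in the pot, with blocks at (160,235), (210,225) and (260,230). The knob is at (379,168) and the crank hub at (440,138). I triangulate the knob top across the cameras.

```bash
python3 - <<'E'
from h import *
from scipy.optimize import least_squares
s=status.get_state()
im=cv2.imread('pics/side2.png'); 
for n in ['side2','top2']:
    img=cv2.imread(f'pics/{n}.png').astype(int); w=(slice(125,175),slice(275,310)) if n=='side2' else (slice(195,235),slice(315,350))
    m=(img[w].sum(2)<110).astype(np.uint8); k,l,st,c=cv2.connectedComponentsWithStats(m)
    print(n,[(st[i].tolist(),c[i].round(1).tolist()) for i in range(1,k) if st[i,4]>12])
def ray(n,uv,S):
    f,cx,cy=K(n); o=c2w(n,[0,0,0],S); d=c2w(n,[(uv[0]-cx)/f,(uv[1]-cy)/f,1],S)-o; return o,d/np.linalg.norm(d)
s3=dict(tool_pos=np.array([.46002,-.24214,.40059]),eef_rot=np.array([-.064,.998,-.002,.001]))
s5=dict(tool_pos=np.array([.50674,-.30727,.40151]),eef_rot=np.array([-.065,.998,-.002,.003]))
def tri(rs):
    A=sum(np.eye(3)-np.outer(d,d) for o,d in rs); b=sum((np.eye(3)-np.outer(d,d))@o for o,d in rs); p=np.linalg.solve(A,b)
    return p.round(4),[round(1000*np.linalg.norm((np.eye(3)-np.outer(d,d))@(p-o)),1) for o,d in rs]
R9=ray('wrist',(379,166),s)
print('9+5',tri([R9,ray('wrist',(467,141),s5)])); print('9+3',tri([R9,ray('wrist',(366,195),s3)]))
print('all',tri([R9,ray('wrist',(467,141),s5),ray('top',(338,212.5),s),ray('side',(292,142),s)]))
for z in (.105,.115,.125,.135,.145,.155): print(z,pix2plane('wrist',[(379,168),(440,139)],z,s)[:,:2].round(4).tolist(),pix2plane('top',[(338,213)],z,s)[:,:2].round(4).tolist(),pix2plane('side',[(292,145)],z,s)[:,:2].round(4).tolist())
E
```

```text
side2 [([14, 14, 8, 13, 53], [17.1, 19.5])]
top2 [([21, 15, 5, 6, 18], [23.2, 17.6])]
9+5 (array([ 0.4497, -0.1615,  0.1425]), [np.float64(2.2), np.float64(2.2)])
9+3 (array([ 0.4543, -0.1555,  0.1298]), [np.float64(0.3), np.float64(0.3)])
all (array([ 0.4512, -0.159 ,  0.1396]), [np.float64(1.2), np.float64(3.5), np.float64(2.3), np.float64(1.8)])
0.105 [[0.4612, -0.1445], [0.4317, -0.1026]] [[0.4563, -0.1623]] [[0.4493, -0.2079]]
0.115 [[0.459, -0.1486], [0.4307, -0.1083]] [[0.4546, -0.1607]] [[0.4504, -0.1883]]
0.125 [[0.4569, -0.1528], [0.4297, -0.1141]] [[0.4529, -0.1591]] [[0.4516, -0.1687]]
0.135 [[0.4548, -0.1569], [0.4287, -0.1198]] [[0.4512, -0.1576]] [[0.4527, -0.1492]]
0.145 [[0.4526, -0.1611], [0.4277, -0.1256]] [[0.4495, -0.156]] [[0.4538, -0.1296]]
0.155 [[0.4505, -0.1652], [0.4267, -0.1313]] [[0.4478, -0.1544]] [[0.455, -0.11]]
```

```bash
python3 - <<'E'
from h import *
s=status.get_state(); print(s['q'].round(2))
p=pix2plane('wrist',[(358,276),(510,207)],0,s)[:,:2]; a=np.radians(YAW)
print(p.round(3).tolist(),[[((v-C)@[np.cos(a),np.sin(a)]).round(3),((v-C)@[-np.sin(a),np.cos(a)]).round(3)] for v in p])
print(rel(s,[.4515,-.159,.21],YAW))
E
```

```text
[ 0.73  0.66 -0.6   1.82  0.5   0.82  1.58]
[[0.627, -0.092], [0.51, 0.065]] [[np.float64(0.088), np.float64(0.18)], [np.float64(-0.007), np.float64(0.351)]]
('tool shift', array([0.0268, 0.0858, 0.0276]), 'turn z', np.float64(0.1), 'g', array([ 0.4894, -0.2406,  0.2375]))
```

play_rows:
  rows:
    - [55,0.013,0.043,0,0,0,0]
    - [55,0.013,0.043,0,0,0,0]
    - [55,0,0,0,0,0,9]
    - [55,0,0,0,0,0,9]
    - [55,0,0,0,0,0,9]
    - [55,0,0,0,0,0,9]
    - [55,0,0,0,0,0,9]
    - [55,0,0,0,0,0,0]

```text
clock: 26.28
tool_pos: [0.4522, -0.1588, 0.3852]
eef_rot: [0.32, 0.947, -0.0, -0.0]
contact_force: [-0.4, -0.6, -0.6]
opening: 0.55
finger_force: 0.0
```

```bash
python3 - <<'E'
from h import *
s,im=snap('wrist','w10.png'); print(s['q'].round(2),s['tool_pos'],s['eef_rot'])
print(spots('wrist','knob_mid',s))
for x in finder.regions_of('wrist','knob_mid'): m=x['mask'].astype(np.uint8); print(x['score'],m.sum(),cv2.minAreaRect(cv2.findNonZero(m)))
R=Ro.from_quat(s['eef_rot']); f,cx,cy=K('wrist'); T=np.array(cams.camera_params('wrist')['tool_from_camera'])
# predicted pixel of the knob top estimate and of a point on the tool axis at knob height
for p in ([.4515,-.159,.143],[*(s['tool_pos']+R.apply([0,0,s['tool_pos'][2]-.143]))[:2],.143]):
    q=T[:3,:3].T@(R.inv().apply(np.array(p)-s['tool_pos'])-T[:3,3]); print((f*q[:2]/q[2]+[cx,cy]).round(1))
E
```

```text
[ 0.48  0.55 -0.36  2.01  0.32  0.64  0.83] [ 0.4521678  -0.15884759  0.38519807] [ 3.19959998e-01  9.47431032e-01 -3.75993966e-05 -1.95225339e-04]
[(0.81, array([ 0.4455, -0.1592,  0.1528]))]
0.95 973 ((257.0, 199.0), (38.0, 30.0), 90.0)
0.68 2454 ((262.5177001953125, 266.3837890625), (76.17765808105469, 34.3831787109375), 42.35744857788086)
0.65 35585 ((247.89134216308594, 225.35501098632812), (351.4442138671875, 278.5989685058594), 77.74882507324219)
[257.  200.8]
[257.6 201.3]
```

View pics/w10.png

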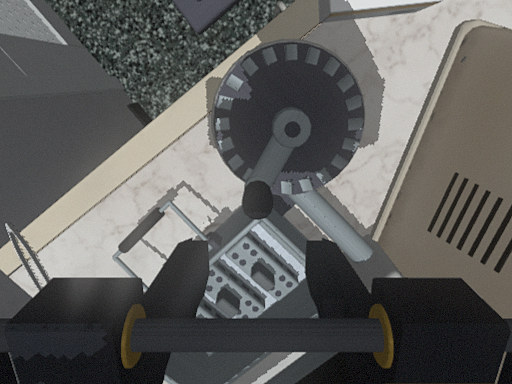

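The knob is at (257,199), exactly between the fingers, with the hub at (293,128). I compute the axis and the table of circle steps.

```bash
cat > circ.py <<'E'
from h import *
import json
def table(s,ax,k,n=64,start=None):
    """8 rows of clockwise steps from current angle; tool axes"""
    R=Ro.from_quat(s['eef_rot']); p=s['tool_pos'][:2]-ax; a0=np.arctan2(p[1],p[0]) if start is None else start
    a=a0-2*np.pi/n*np.arange(k+1); q=np.c_[.055*np.cos(a),.055*np.sin(a),0*a]; d=np.diff(q,axis=0)
    return R.inv().apply(d)
E
python3 - <<'E'
from circ import *
s=status.get_state()
for z in (.105,.115,.125):
    h=pix2plane('wrist',[(292.5,128.5)],z,s)[0,:2]; k=np.array([.4522,-.1588]); print(z,h.round(4),np.linalg.norm(h-k).round(4),np.degrees(np.arctan2(*(k-h)[::-1])).round(1))
R=Ro.from_quat(s['eef_rot']); print(R.apply([1,0,0]).round(3),R.apply([0,1,0]).round(3))
E
```

```text
0.105 [ 0.4314 -0.109 ] 0.0539 -67.4
0.115 [ 0.4296 -0.109 ] 0.0547 -65.6
0.125 [ 0.4278 -0.109 ] 0.0555 -64.0
[-0.795  0.606  0.   ] [0.606 0.795 0.   ]
```

play_rows:
  rows:
    - [55,-0.001,0,0.035,0,0,0]
    - [55,-0.001,0,0.035,0,0,0]
    - [55,0,0,0.025,0,0,0]
    - [55,0,0,0.013,0,0,0]
    - [55,0,0,0,0,0,0]
    - [10,0,0,0,0,0,0]
    - [10,0,0,0,0,0,0]
    - [10,0,0,0,0,0,0]

```text
clock: 27.42
tool_pos: [0.4539, -0.1603, 0.2783]
eef_rot: [0.321, 0.947, 0.001, 0.001]
contact_force: [1.3, 1.4, 4.2]
opening: 0.237
finger_force: 39.6
```

play_rows:
  rows:
    - [10,0,0,0,0,0,0]
    - [10,0,0,0,0,0,0]
    - [10,0,0,0,0,0,0]

```text
clock: 27.8
tool_pos: [0.4539, -0.1603, 0.2782]
eef_rot: [0.321, 0.947, 0.0, 0.001]
contact_force: [0.2, 0.9, 6.9]
opening: 0.235
finger_force: 40.7
```

play_rows:
  rows:
    - [10,0,0,-0.003,0,0,0]
    - [10,0,0,-0.003,0,0,0]
    - [10,0,0,0,0,0,0]

```text
clock: 28.18
tool_pos: [0.4526, -0.1609, 0.2834]
eef_rot: [0.322, 0.947, -0.0, -0.001]
contact_force: [-0.2, -0.8, -3.8]
opening: 0.229
finger_force: 40.0
```

```bash
python3 - <<'E'
from h import *
s,im=snap('wrist','w11.png'); print(s['contact_force'].round(1),s['moment'].round(2))
for x in finder.regions_of('wrist','knob_mid'): m=x['mask'].astype(np.uint8); print(x['score'],m.sum(),cv2.boundingRect(cv2.findNonZero(m)))
g=im[150:300,190:330].mean(2); print(np.round(cv2.resize(g,(28,30),interpolation=cv2.INTER_AREA)).astype(int).tolist()[8:26:2])
E
```

```text
[-0.2 -0.8 -3.8] [-0.2   0.03  0.01]
0.62 3392 (229, 243, 55, 75)
[[215, 231, 229, 102, 78, 78, 76, 103, 88, 72, 72, 70, 68, 65, 64, 83, 101, 106, 111, 110, 111, 110, 108, 106, 90, 63, 62, 61], [228, 231, 232, 231, 135, 113, 120, 117, 115, 107, 77, 73, 70, 68, 92, 104, 108, 111, 110, 110, 109, 107, 104, 77, 62, 63, 63, 63], [232, 232, 232, 232, 232, 223, 131, 115, 92, 83, 80, 106, 87, 99, 106, 110, 111, 111, 110, 108, 107, 99, 65, 62, 63, 63, 63, 63], [227, 229, 232, 231, 231, 230, 228, 216, 120, 90, 117, 103, 103, 108, 112, 111, 110, 110, 107, 105, 88, 63, 62, 62, 63, 62, 64, 64], [231, 228, 228, 229, 228, 227, 222, 221, 221, 195, 96, 109, 113, 112, 112, 108, 109, 107, 103, 73, 60, 104, 105, 97, 76, 63, 76, 109], [153, 213, 232, 195, 121, 90, 100, 93, 85, 97, 115, 108, 65, 53, 66, 109, 107, 76, 39, 37, 38, 37, 52, 89, 83, 64, 63, 82], [234, 225, 138, 93, 92, 87, 78, 70, 60, 67, 47, 42, 40, 38, 37, 34, 36, 52, 33, 34, 33, 36, 37, 37, 106, 144, 164, 174], [227, 147, 91, 91, 85, 76, 67, 59, 51, 45, 42, 39, 35, 34, 33, 30, 30, 27, 30, 32, 32, 32, 35, 38, 37, 108, 136, 141], [162, 87, 86, 80, 72, 63, 55, 49, 43, 38, 36, 34, 32, 30, 29, 27, 27, 26, 27, 29, 30, 31, 31, 35, 36, 36, 100, 134]]
```

Fz went to -3.8 N with the lift, so the pawl spring is being carried. I lift further and print the circle table.

play_rows:
  rows:
    - [10,0,0,-0.002,0,0,0]
    - [10,0,0,-0.002,0,0,0]
    - [10,0,0,0,0,0,0]
    - [10,0,0,0,0,0,0]

```text
clock: 28.78
tool_pos: [0.4533, -0.1606, 0.2875]
eef_rot: [0.321, 0.947, -0.0, -0.0]
contact_force: [-0.5, -0.6, -4.8]
opening: 0.229
finger_force: 40.1
```

```bash
python3 - <<'E'
from circ import *
s=status.get_state(); print(s['tool_pos'],s['contact_force'].round(1),s['opening'])
t=table(s,np.array([.4296,-.109]),64,start=np.radians(-66))
for i in range(0,32,8): print((t[i:i+8,:2]*1e3).round(1).tolist())
E
```

```text
[ 0.45328311 -0.16057394  0.2874873 ] [-0.5 -0.6 -4.8] 0.22871300324550117
[[2.8, -4.6], [3.2, -4.3], [3.7, -4.0], [4.0, -3.6], [4.4, -3.2], [4.6, -2.7], [4.9, -2.3], [5.1, -1.8]]
[[5.2, -1.3], [5.3, -0.8], [5.4, -0.2], [5.4, 0.3], [5.3, 0.8], [5.2, 1.3], [5.1, 1.9], [4.9, 2.3]]
[[4.6, 2.8], [4.3, 3.2], [4.0, 3.7], [3.6, 4.0], [3.2, 4.4], [2.7, 4.6], [2.3, 4.9], [1.8, 5.1]]
[[1.3, 5.2], [0.8, 5.3], [0.2, 5.4], [-0.3, 5.4], [-0.8, 5.3], [-1.3, 5.2], [-1.9, 5.1], [-2.3, 4.9]]
```

play_rows:
  rows:
    - [10,0.0028,-0.0046,0,0,0,0]
    - [10,0.0032,-0.0043,0,0,0,0]
    - [10,0.0037,-0.004,0,0,0,0]
    - [10,0.004,-0.0036,0,0,0,0]
    - [10,0.0044,-0.0032,0,0,0,0]
    - [10,0.0046,-0.0027,0,0,0,0]
    - [10,0.0049,-0.0023,0,0,0,0]
    - [10,0.0051,-0.0018,0,0,0,0]

```text
clock: 29.78
tool_pos: [0.4111, -0.1614, 0.2875]
eef_rot: [0.321, 0.947, 0.0, 0.0]
contact_force: [0.0, 0.8, -4.7]
opening: 0.233
finger_force: 40.1
```

play_rows:
  rows:
    - [10,0.0052,-0.0013,0,0,0,0]
    - [10,0.0053,-0.0008,0,0,0,0]
    - [10,0.0054,-0.0002,0,0,0,0]
    - [10,0.0054,0.0003,0,0,0,0]
    - [10,0.0053,0.0008,0,0,0,0]
    - [10,0.0052,0.0013,0,0,0,0]
    - [10,0.0051,0.0019,0,0,0,0]
    - [10,0.0049,0.0023,0,0,0,0]

```text
clock: 30.78
tool_pos: [0.381, -0.1325, 0.2876]
eef_rot: [0.321, 0.947, 0.0, 0.001]
contact_force: [2.9, 1.6, -4.8]
opening: 0.232
finger_force: 40.1
```

play_rows:
  rows:
    - [10,0.0046,0.0028,0,0,0,0]
    - [10,0.0043,0.0032,0,0,0,0]
    - [10,0.004,0.0037,0,0,0,0]
    - [10,0.0036,0.004,0,0,0,0]
    - [10,0.0032,0.0044,0,0,0,0]
    - [10,0.0027,0.0046,0,0,0,0]
    - [10,0.0023,0.0049,0,0,0,0]
    - [10,0.0018,0.0051,0,0,0,0]

```text
clock: 31.78
tool_pos: [0.3798, -0.0906, 0.2875]
eef_rot: [0.321, 0.947, -0.0, 0.0]
contact_force: [4.1, -1.5, -4.5]
opening: 0.231
finger_force: 40.1
```

play_rows:
  rows:
    - [10,0.0013,0.0052,0,0,0,0]
    - [10,0.0008,0.0053,0,0,0,0]
    - [10,0.0002,0.0054,0,0,0,0]
    - [10,-0.0003,0.0054,0,0,0,0]
    - [10,-0.0008,0.0053,0,0,0,0]
    - [10,-0.0013,0.0052,0,0,0,0]
    - [10,-0.0019,0.0051,0,0,0,0]
    - [10,-0.0023,0.0049,0,0,0,0]

```text
clock: 32.78
tool_pos: [0.4083, -0.0601, 0.2874]
eef_rot: [0.321, 0.947, -0.0, -0.001]
contact_force: [1.4, -1.6, -4.6]
opening: 0.23
finger_force: 40.1
```

play_rows:
  rows:
    - [10,-0.0028,0.0046,0,0,0,0]
    - [10,-0.0032,0.0043,0,0,0,0]
    - [10,-0.0037,0.004,0,0,0,0]
    - [10,-0.004,0.0036,0,0,0,0]
    - [10,-0.0044,0.0032,0,0,0,0]
    - [10,-0.0046,0.0027,0,0,0,0]
    - [10,-0.0049,0.0023,0,0,0,0]
    - [10,-0.0051,0.0018,0,0,0,0]

```text
clock: 33.78
tool_pos: [0.451, -0.0589, 0.2876]
eef_rot: [0.321, 0.947, 0.0, 0.0]
contact_force: [2.6, 1.2, -4.2]
opening: 0.23
finger_force: 40.1
```

play_rows:
  rows:
    - [10,-0.0052,0.0013,0,0,0,0]
    - [10,-0.0053,0.0008,0,0,0,0]
    - [10,-0.0054,0.0002,0,0,0,0]
    - [10,-0.0054,-0.0003,0,0,0,0]
    - [10,-0.0053,-0.0008,0,0,0,0]
    - [10,-0.0052,-0.0013,0,0,0,0]
    - [10,-0.0051,-0.0019,0,0,0,0]
    - [10,-0.0049,-0.0023,0,0,0,0]

```text
clock: 34.78
tool_pos: [0.4816, -0.0884, 0.2876]
eef_rot: [0.321, 0.947, 0.0, 0.001]
contact_force: [4.3, 0.3, -4.7]
opening: 0.23
finger_force: 40.1
```

play_rows:
  rows:
    - [10,-0.0046,-0.0028,0,0,0,0]
    - [10,-0.0043,-0.0032,0,0,0,0]
    - [10,-0.004,-0.0037,0,0,0,0]
    - [10,-0.0036,-0.004,0,0,0,0]
    - [10,-0.0032,-0.0044,0,0,0,0]
    - [10,-0.0027,-0.0046,0,0,0,0]
    - [10,-0.0023,-0.0049,0,0,0,0]
    - [10,-0.0018,-0.0051,0,0,0,0]

```text
clock: 35.78
tool_pos: [0.4817, -0.132, 0.2875]
eef_rot: [0.322, 0.947, -0.001, -0.0]
contact_force: [3.9, -3.4, -5.3]
opening: 0.236
finger_force: 40.1
```

play_rows:
  rows:
    - [10,-0.0013,-0.0052,0,0,0,0]
    - [10,-0.0008,-0.0053,0,0,0,0]
    - [10,-0.0002,-0.0054,0,0,0,0]
    - [10,0.0003,-0.0054,0,0,0,0]
    - [10,0.0008,-0.0053,0,0,0,0]
    - [10,0.0013,-0.0052,0,0,0,0]
    - [10,0.0019,-0.0051,0,0,0,0]
    - [10,0.0023,-0.0049,0,0,0,0]

```text
clock: 36.78
tool_pos: [0.4523, -0.1608, 0.2874]
eef_rot: [0.321, 0.947, -0.0, -0.001]
contact_force: [-0.0, -4.4, -5.4]
opening: 0.232
finger_force: 40.1
```

play_rows:
  rows:
    - [10,0.0028,-0.0046,0,0,0,0]
    - [10,0.0032,-0.0043,0,0,0,0]
    - [10,0.0037,-0.004,0,0,0,0]
    - [10,0.004,-0.0036,0,0,0,0]
    - [10,0.0044,-0.0032,0,0,0,0]
    - [10,0.0046,-0.0027,0,0,0,0]
    - [10,0.0049,-0.0023,0,0,0,0]
    - [10,0.0051,-0.0018,0,0,0,0]

```text
clock: 37.78
tool_pos: [0.4109, -0.1611, 0.2875]
eef_rot: [0.321, 0.947, 0.0, -0.0]
contact_force: [-1.6, -0.3, -5.2]
opening: 0.229
finger_force: 40.1
```

play_rows:
  rows:
    - [10,0.0052,-0.0013,0,0,0,0]
    - [10,0.0053,-0.0008,0,0,0,0]
    - [10,0.0054,-0.0002,0,0,0,0]
    - [10,0.0054,0.0003,0,0,0,0]
    - [10,0.0053,0.0008,0,0,0,0]
    - [10,0.0052,0.0013,0,0,0,0]
    - [10,0.0051,0.0019,0,0,0,0]
    - [10,0.0049,0.0023,0,0,0,0]

```text
clock: 38.78
tool_pos: [0.381, -0.1324, 0.2876]
eef_rot: [0.321, 0.947, 0.0, 0.001]
contact_force: [0.1, 3.4, -4.9]
opening: 0.233
finger_force: 40.1
```

play_rows:
  rows:
    - [10,0.0046,0.0028,0,0,0,0]
    - [10,0.0043,0.0032,0,0,0,0]
    - [10,0.004,0.0037,0,0,0,0]
    - [10,0.0036,0.004,0,0,0,0]
    - [10,0.0032,0.0044,0,0,0,0]
    - [10,0.0027,0.0046,0,0,0,0]
    - [10,0.0023,0.0049,0,0,0,0]
    - [10,0.0018,0.0051,0,0,0,0]

```text
clock: 39.78
tool_pos: [0.38, -0.0905, 0.2876]
eef_rot: [0.321, 0.947, 0.0, 0.0]
contact_force: [1.7, 1.7, -5.4]
opening: 0.231
finger_force: 40.1
```

play_rows:
  rows:
    - [10,0.0013,0.0052,0,0,0,0]
    - [10,0.0008,0.0053,0,0,0,0]
    - [10,0.0002,0.0054,0,0,0,0]
    - [10,-0.0003,0.0054,0,0,0,0]
    - [10,-0.0008,0.0053,0,0,0,0]
    - [10,-0.0013,0.0052,0,0,0,0]
    - [10,-0.0019,0.0051,0,0,0,0]
    - [10,-0.0023,0.0049,0,0,0,0]

```text
clock: 40.78
tool_pos: [0.4086, -0.0601, 0.2875]
eef_rot: [0.321, 0.947, -0.0, -0.0]
contact_force: [2.9, 0.7, -4.3]
opening: 0.235
finger_force: 40.1
```

play_rows:
  rows:
    - [10,-0.0028,0.0046,0,0,0,0]
    - [10,-0.0032,0.0043,0,0,0,0]
    - [10,-0.0037,0.004,0,0,0,0]
    - [10,-0.004,0.0036,0,0,0,0]
    - [10,-0.0044,0.0032,0,0,0,0]
    - [10,-0.0046,0.0027,0,0,0,0]
    - [10,-0.0049,0.0023,0,0,0,0]
    - [10,-0.0051,0.0018,0,0,0,0]

```text
clock: 41.78
tool_pos: [0.4511, -0.059, 0.2876]
eef_rot: [0.321, 0.947, 0.0, 0.0]
contact_force: [3.9, 1.9, -6.1]
opening: 0.231
finger_force: 40.1
```

play_rows:
  rows:
    - [10,-0.0052,0.0013,0,0,0,0]
    - [10,-0.0053,0.0008,0,0,0,0]
    - [10,-0.0054,0.0002,0,0,0,0]
    - [10,-0.0054,-0.0003,0,0,0,0]
    - [10,-0.0053,-0.0008,0,0,0,0]
    - [10,-0.0052,-0.0013,0,0,0,0]
    - [10,-0.0051,-0.0019,0,0,0,0]
    - [10,-0.0049,-0.0023,0,0,0,0]

```text
clock: 42.78
tool_pos: [0.4818, -0.089, 0.2876]
eef_rot: [0.322, 0.947, -0.0, 0.001]
contact_force: [5.4, 0.3, -5.2]
opening: 0.23
finger_force: 40.1
```

play_rows:
  rows:
    - [10,-0.0046,-0.0028,0,0,0,0]
    - [10,-0.0043,-0.0032,0,0,0,0]
    - [10,-0.004,-0.0037,0,0,0,0]
    - [10,-0.0036,-0.004,0,0,0,0]
    - [10,-0.0032,-0.0044,0,0,0,0]
    - [10,-0.0027,-0.0046,0,0,0,0]
    - [10,-0.0023,-0.0049,0,0,0,0]
    - [10,-0.0018,-0.0051,0,0,0,0]

```text
clock: 43.78
tool_pos: [0.4815, -0.1326, 0.2874]
eef_rot: [0.323, 0.947, -0.002, -0.0]
contact_force: [2.5, -4.9, -5.4]
opening: 0.233
finger_force: 40.1
```

play_rows:
  rows:
    - [10,-0.0013,-0.0052,0,0,0,0]
    - [10,-0.0008,-0.0053,0,0,0,0]
    - [10,-0.0002,-0.0054,0,0,0,0]
    - [10,0.0003,-0.0054,0,0,0,0]
    - [10,0.0008,-0.0053,0,0,0,0]
    - [10,0.0013,-0.0052,0,0,0,0]
    - [10,0.0019,-0.0051,0,0,0,0]
    - [10,0.0023,-0.0049,0,0,0,0]

```text
clock: 44.78
tool_pos: [0.4524, -0.1608, 0.2874]
eef_rot: [0.321, 0.947, -0.0, -0.001]
contact_force: [-0.6, -4.7, -4.6]
opening: 0.233
finger_force: 40.1
```

play_rows:
  rows:
    - [10,0.0028,-0.0046,0,0,0,0]
    - [10,0.0032,-0.0043,0,0,0,0]
    - [10,0.0037,-0.004,0,0,0,0]
    - [10,0.004,-0.0036,0,0,0,0]
    - [10,0.0044,-0.0032,0,0,0,0]
    - [10,0.0046,-0.0027,0,0,0,0]
    - [10,0.0049,-0.0023,0,0,0,0]
    - [10,0.0051,-0.0018,0,0,0,0]

```text
clock: 45.78
tool_pos: [0.4109, -0.1611, 0.2875]
eef_rot: [0.321, 0.947, 0.0, -0.0]
contact_force: [-3.0, -0.4, -5.1]
opening: 0.233
finger_force: 40.1
```

play_rows:
  rows:
    - [10,0.0052,-0.0013,0,0,0,0]
    - [10,0.0053,-0.0008,0,0,0,0]
    - [10,0.0054,-0.0002,0,0,0,0]
    - [10,0.0054,0.0003,0,0,0,0]
    - [10,0.0053,0.0008,0,0,0,0]
    - [10,0.0052,0.0013,0,0,0,0]
    - [10,0.0051,0.0019,0,0,0,0]
    - [10,0.0049,0.0023,0,0,0,0]

```text
clock: 46.78
tool_pos: [0.381, -0.1323, 0.2876]
eef_rot: [0.321, 0.947, 0.0, 0.001]
contact_force: [0.2, 3.6, -5.9]
opening: 0.23
finger_force: 40.1
```

play_rows:
  rows:
    - [10,0.0046,0.0028,0,0,0,0]
    - [10,0.0043,0.0032,0,0,0,0]
    - [10,0,0,0,0,0,0]

```text
clock: 47.15
tool_pos: [0.3777, -0.1219, 0.2876]
eef_rot: [0.321, 0.947, 0.0, 0.0]
contact_force: [1.2, 2.8, -4.9]
opening: 0.231
finger_force: 40.1
```

play_rows:
  rows:
    - [10,0.004,0.0037,0,0,0,0]
    - [10,0.0036,0.004,0,0,0,0]
    - [10,0,0,0,0,0,0]

```text
clock: 47.52
tool_pos: [0.3765, -0.115, 0.2878]
eef_rot: [0.324, 0.946, -0.002, 0.001]
contact_force: [2.2, -9.5, -4.7]
opening: 0.232
finger_force: 40.1
```

play_rows:
  rows:
    - [10,0.0032,0.0044,0,0,0,0]
    - [10,0,0,0,0,0,0]

```text
clock: 47.78
tool_pos: [0.3765, -0.1129, 0.288]
eef_rot: [0.327, 0.945, -0.005, 0.002]
contact_force: [2.6, -21.4, -4.8]
opening: 0.235
finger_force: 40.3
```

play_rows:
  rows:
    - [10,0.0027,0.0046,0,0,0,0]
    - [10,0,0,0,0,0,0]

```text
clock: 48.02
tool_pos: [0.3767, -0.1106, 0.2882]
eef_rot: [0.33, 0.944, -0.008, 0.002]
contact_force: [1.2, -34.2, -4.8]
opening: 0.235
finger_force: 40.3
```

The stop is reached, with Fy at -34 N after about 14.5 rad in total. I ease the over-push and lower the knob.

play_rows:
  rows:
    - [10,-0.0027,-0.0046,0,0,0,0]
    - [10,-0.0032,-0.0044,0,0,0,0]
    - [10,-0.0015,-0.0015,0,0,0,0]
    - [10,0,0,0.003,0,0,0]
    - [10,0,0,0.003,0,0,0]
    - [10,0,0,0.002,0,0,0]
    - [10,0,0,0,0,0,0]

```text
clock: 48.9
tool_pos: [0.3766, -0.1153, 0.2795]
eef_rot: [0.322, 0.947, -0.001, 0.001]
contact_force: [2.2, -7.8, -4.4]
opening: 0.232
finger_force: 39.9
```

play_rows:
  rows:
    - [10,0,0,0.001,0,0,0]
    - [10,0,0,0.001,0,0,0]
    - [10,0,0,0,0,0,0]

```text
clock: 49.28
tool_pos: [0.3764, -0.1153, 0.2783]
eef_rot: [0.322, 0.947, -0.001, 0.001]
contact_force: [1.2, -7.2, 7.7]
opening: 0.234
finger_force: 43.1
```

The pawl is seated at the same height as at the start. I release and lift away.

play_rows:
  rows:
    - [45,0,0,0,0,0,0]
    - [45,0,0,0,0,0,0]
    - [45,0,0,0,0,0,0]
    - [45,0,0,-0.03,0,0,0]
    - [45,0,0,-0.05,0,0,0]
    - [45,0,0,-0.05,0,0,0]
    - [45,0,0,0,0,0,0]

```text
clock: 50.15
tool_pos: [0.377, -0.1134, 0.4103]
eef_rot: [0.321, 0.947, 0.001, 0.004]
contact_force: [0.2, -0.5, -0.7]
opening: 0.452
finger_force: 0.0
```

```bash
python3 - <<'E'
from h import *
s=status.get_state(); print(s['tool_pos'],s['q'].round(2)); print(spots('wrist','knob_mid',s)); snap('wrist','w12.png'); st,it=snap('top','top3.png')
print(spots('wrist','bail_grip',s),spots('top','bail_grip',st),spots('top','lid',st))
a=np.radians(YAW); print('sleeve est',unit(-.130,0,.044),'pivot',unit(-.069,0,.055))
print(rel(s,unit(-.15,0,.19),YAW))
E
```

```text
[ 0.37701216 -0.11335408  0.41025216] [ 0.44  0.41 -0.38  2.21  0.28  0.56  0.77]
[(0.79, array([ 0.3688, -0.111 ,  0.2802]))]
[] [] [(0.62, array([ 0.5763, -0.2866,  0.0896])), (0.52, array([ 0.5693, -0.2508,  0.0832]))]
sleeve est [np.float64(0.4336121680214047), np.float64(-0.29896840498860666), 0.044] pivot [np.float64(0.4940903045652071), np.float64(-0.29100630726318355), 0.055]
('tool shift', array([-0.1421, -0.128 ,  0.0734]), 'turn z', np.float64(-44.9), 'g', array([ 0.3781, -0.1135,  0.263 ]))
```

The lid is shut, with its surface at z≈0.09. I move above the bail sleeve with the closing direction along unit x.

play_rows:
  rows:
    - [45,-0.04,-0.028,0,0,0,0]
    - [45,-0.04,-0.028,0,0,0,0]
    - [45,-0.04,-0.028,0,0,0,0]
    - [45,-0.037,-0.028,0.01,0,0,0]
    - [45,0,0,0.02,0,0,10]
    - [45,0,0,0.02,0,0,10]
    - [45,0,0,0.02,0,0,10]
    - [45,0,0,0,0,0,10]

```text
clock: 51.45
tool_pos: [0.432, -0.2977, 0.3347]
eef_rot: [0.628, 0.778, -0.001, -0.003]
contact_force: [-1.2, 1.0, -0.0]
opening: 0.45
finger_force: 0.0
```

play_rows:
  rows:
    - [45,0,0,0,0,0,5]
    - [45,0,0,0,0,0,0]

```text
clock: 51.7
tool_pos: [0.4327, -0.2979, 0.3363]
eef_rot: [0.658, 0.753, -0.0, -0.001]
contact_force: [-0.4, 0.2, -0.2]
opening: 0.446
finger_force: 0.0
```

```bash
python3 - <<'E'
from h import *
s,im=snap('wrist','w13.png'); print(s['tool_pos'],s['eef_rot'],s['q'].round(2))
print(spots('wrist','bail_grip',s))
for x in finder.regions_of('wrist','bail_grip'):
    m=x['mask'].astype(np.uint8); b=cv2.minAreaRect(cv2.findNonZero(m)); print(x['score'],m.sum(),b, pix2plane('wrist',[b[0]],.046,s).round(4))
print('est',unit(-.130,0,.044))
E
```

```text
[ 0.43265853 -0.29789865  0.33632392] [ 6.58492753e-01  7.52586031e-01 -4.38654935e-04 -1.16940292e-03] [ 0.58  0.66 -0.11  1.94  0.13  0.55  0.52]
[(0.94, array([ 0.4286, -0.2979,  0.0482])), (0.61, array([ 0.5346, -0.25  ,  0.0898]))]
0.82 990 ((256.5, 183.0), (72.0, 13.0), 90.0) [[ 0.4318 -0.2995  0.046 ]]
est [np.float64(0.4336121680214047), np.float64(-0.29896840498860666), 0.044]
```

View pics/w13.png

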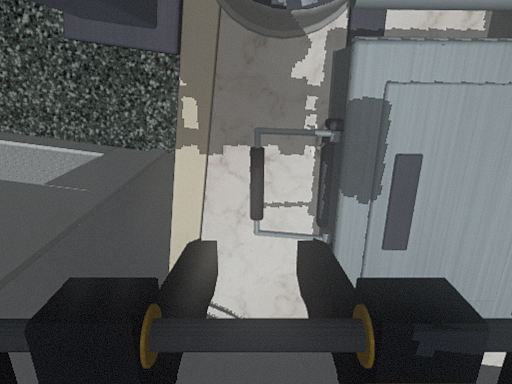

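The lid is shut. The sleeve at (256,183) is centred between the fingers, which are at 217 and 298. Descending to grip.

play_rows:
  rows:
    - [45,0,0,0.05,0,0,0]
    - [45,0,0,0.045,0,0,0]
    - [45,0,0,0.028,0,0,0]
    - [45,0,0,0.01,0,0,0]
    - [45,0,0,0,0,0,0]
    - [2,0,0,0,0,0,0]
    - [2,0,0,0,0,0,0]
    - [2,0,0,0,0,0,0]

```text
clock: 52.85
tool_pos: [0.4324, -0.2986, 0.2051]
eef_rot: [0.659, 0.752, -0.0, 0.0]
contact_force: [-6.2, -2.0, 0.2]
opening: 0.133
finger_force: 3.5
```

play_rows:
  rows:
    - [2,0,0,0,0,0,0]
    - [2,0,0,0,0,0,0]
    - [2,0,0,0,0,0,0]

```text
clock: 53.22
tool_pos: [0.4323, -0.2987, 0.205]
eef_rot: [0.659, 0.752, -0.0, -0.0]
contact_force: [-2.2, -0.3, 6.3]
opening: 0.122
finger_force: 40.0
```

```bash
python3 - <<'E'
from h import *
s=status.get_state(); print(s['tool_pos'],s['contact_force'].round(1),s['opening'])
a=-.175+np.linspace(0,2.2,23); print(np.c_[a.round(2),np.r_[0,np.diff(-62*np.cos(a))].round(1),np.r_[0,np.diff(-62*np.sin(a))].round(1)].tolist())
E
```

```text
[ 0.43231228 -0.29868353  0.20498357] [-2.2 -0.3  6.3] 0.12152713103488226
[[-0.18, 0.0, 0.0], [-0.07, -0.8, -6.1], [0.03, -0.2, -6.2], [0.13, 0.5, -6.2], [0.23, 1.1, -6.1], [0.32, 1.7, -6.0], [0.43, 2.3, -5.8], [0.53, 2.8, -5.5], [0.62, 3.4, -5.2], [0.73, 3.9, -4.8], [0.82, 4.3, -4.4], [0.92, 4.8, -4.0], [1.03, 5.1, -3.5], [1.12, 5.5, -2.9], [1.23, 5.7, -2.4], [1.32, 5.9, -1.8], [1.42, 6.1, -1.2], [1.52, 6.2, -0.6], [1.62, 6.2, 0.0], [1.72, 6.2, 0.6], [1.82, 6.1, 1.3], [1.92, 5.9, 1.9], [2.03, 5.7, 2.4]]
```

play_rows:
  rows:
    - [2,0,-0.0008,-0.0061,0,0,0]
    - [2,0,-0.0002,-0.0062,0,0,0]
    - [2,0,0.0005,-0.0062,0,0,0]
    - [2,0,0.0011,-0.0061,0,0,0]
    - [2,0,0.0017,-0.006,0,0,0]
    - [2,0,0.0023,-0.0058,0,0,0]
    - [2,0,0.0028,-0.0055,0,0,0]
    - [2,0,0.0034,-0.0052,0,0,0]

```text
clock: 54.22
tool_pos: [0.4429, -0.2972, 0.252]
eef_rot: [0.659, 0.752, -0.001, -0.001]
contact_force: [-3.8, -3.3, -2.2]
opening: 0.121
finger_force: 40.0
```

play_rows:
  rows:
    - [2,0,0.0039,-0.0048,0,0,0]
    - [2,0,0.0043,-0.0044,0,0,0]
    - [2,0,0.0048,-0.004,0,0,0]
    - [2,0,0.0051,-0.0035,0,0,0]
    - [2,0,0.0055,-0.0029,0,0,0]
    - [2,0,0.0057,-0.0024,0,0,0]
    - [2,0,0.0059,-0.0018,0,0,0]
    - [2,0,0.0061,-0.0012,0,0,0]

```text
clock: 55.22
tool_pos: [0.4859, -0.2916, 0.2777]
eef_rot: [0.659, 0.752, 0.001, 0.002]
contact_force: [-0.3, -2.8, 1.8]
opening: 0.124
finger_force: 40.0
```

play_rows:
  rows:
    - [2,0,0.0062,-0.0006,0,0,0]
    - [2,0,0.0062,0,0,0,0]
    - [2,0,0.0062,0.0006,0,0,0]
    - [2,0,0.0061,0.0013,0,0,0]
    - [2,0,0.0059,0.0019,0,0,0]
    - [2,0,0.0057,0.0024,0,0,0]
    - [2,0,0,0,0,0,0]

```text
clock: 56.1
tool_pos: [0.5215, -0.2871, 0.2706]
eef_rot: [0.659, 0.752, 0.0, 0.001]
contact_force: [2.9, -4.2, 0.8]
opening: 0.121
finger_force: 40.0
```

play_rows:
  rows:
    - [2,0,0.0054,0.003,0,0,0]
    - [2,0,0.0051,0.0036,0,0,0]
    - [2,0,0,0,0,0,0]
    - [20,0,0,0,0,0,0]
    - [20,0,0,0,0,0,0]
    - [28,0,0,-0.005,0,0,0]
    - [28,0,0,-0.02,0,0,0]
    - [28,0,0,-0.05,0,0,0]

```text
clock: 57.1
tool_pos: [0.529, -0.2834, 0.3371]
eef_rot: [0.659, 0.752, -0.001, -0.006]
contact_force: [0.5, -0.4, -0.2]
opening: 0.283
finger_force: 0.0
```

play_rows:
  rows:
    - [28,0,0,-0.05,0,0,0]
    - [28,0,-0.05,-0.03,0,0,0]
    - [28,0,-0.05,0,0,0,0]
    - [28,0,-0.02,0,0,0,0]
    - [28,0,0,0,0,0,0]

```text
clock: 57.72
tool_pos: [0.4098, -0.3004, 0.4189]
eef_rot: [0.66, 0.752, -0.0, -0.003]
contact_force: [0.5, 0.3, -0.2]
opening: 0.281
finger_force: 0.0
```

```bash
python3 - <<'E'
from h import *
s,im=snap('wrist','w14.png'); print(s['tool_pos'],s['clock'],s['contact_force'].round(1))
print('bail',spots('wrist','bail_grip',s),'lid',spots('wrist','lid',s))
for x in finder.regions_of('wrist','bail_grip'):
    m=x['mask'].astype(np.uint8); b=cv2.minAreaRect(cv2.findNonZero(m)); print(x['score'],b)
print('expect clamped',np.round(unit(-.022,0,.0957),4))
st,it=snap('top','top4.png'); print(spots('top','bail_grip',st),spots('top','cassette0_mid',st),spots('top','knob_mid',st))
E
```

```text
[ 0.40978998 -0.30043766  0.41888594] 57.725 [ 0.5  0.3 -0.2]
bail [(0.81, array([ 0.5339, -0.2822,  0.1026]))] lid [(0.85, array([ 0.5674, -0.2651,  0.0907]))]
0.63 ((394.4599609375, 175.2799835205078), (13.717872619628906, 66.32662200927734), 8.130102157592773)
expect clamped [ 0.5407 -0.2849  0.0957]
[(0.41, array([ 0.5392, -0.2772,  0.0992]))] [] [(0.57, array([ 0.3746, -0.1133,  0.1553]))]
```

```bash
python3 - <<'E'
from h import *
s,im=snap('side'); print(spots('side','cassette0_mid',s)); print(r.finish_job())
E
```

```text
[]
the job is handed in; nothing more can be done
None
```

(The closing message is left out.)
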